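# Sort spring units by feel and pack them

## Robot

A 7-joint arm with a two-finger parallel gripper is mounted at the origin on a cart in front of the work surface, level with it; the furniture and walls round the work are solid. World frame = base frame: x ahead of the robot, y to its left, z up, the work surface at z = 0. Lengths are in m, angles in rad, forces in N, time in s.
With the tool pointing down it reaches from about 0.4 to 0.875 m from the base axis. Payload 6.5 kg.
Tool frame: the origin (TCP) lies on the mounting face of the last link; the fingertips stand 173 mm ahead of it and the grasp point (between the pads) lies 155 mm ahead of it; z points along the fingers, y is the line along which they close (so a half turn about z gives the same grasp; the last joint's range is limited). The gripper opens to 85 mm and grips with 20 to 120 N. Pads are 22 mm wide; open, the fingers measure 114 mm over their backs; the gripper's body (76 mm by 85 mm) begins 54 mm behind the grasp point. The pads swing forward as they close: fully open they stand 13 mm farther back than shut.
Start: joints at [-1.201, 0.536, -0.004, 1.538, 0.003, 1.067, -0.071], TCP at [0.274, 0.589, 0.405] pointing down, gripper open.
Joint ranges: [-2.7, 2.7], [-0.37, 2.16], [-1.27, 1.26], [0.24, 2.4], [-1.31, 4.45], [0.19, 1.91], [-2.76, 2.76]. Speed limits (rad/s): [2.39, 2.39, 3.14, 3.14, 3.14, 3.14, 3.14].

## Interface

Orientations are given as a rotation vector (axis times angle).
In Python, from workcell import arm gives the robot as it stands. The module is installed in compiled form; this text tells all that it offers.
- The arm moves only by the tool apply_moves, never from a script. Its arguments are lists of equal length, an entry for each row: "offset": the shift along the tool's x, y, z in m, a list of three; "dr": the turn, a rotation vector about the tool's x, y, z in degrees, a list of three; "claw": the finger opening in m, from 0 to 0.0854. In form: {"offset": [[x, y, z], ...], "dr": [[ax, ay, az], ...], "claw": [claw, ...]}. A call has 1 to 8 rows; each row shifts and turns the commanded pose from where the row before left it, along the tool's axes as they then stand; what a row does not reach is not made up. A row lasts 1/12 s, in which the tool goes at most 41.7 mm and 7.16 degrees, less where a joint would pass 70% of its speed; a pose out of reach is approached as far as the arm can. A call is refused whole if a number of a shift passes 0.0417 or a number of a turn 7.16, either way. A call with a gripper value outside its range is refused whole. The fingers move at their own pace and stop on an object; "grip_force" is the grip in N (left out, the last holds). Time passes only in rows, so rows that do not move let the fingers close. It gives the time, the measured TCP pose, the force, the opening and the grip force at its end, in the units of the state.
- arm.get_state(): the state, without advancing time (a new reading comes with each control period).
- arm.grab_frame(name): name is "side" or "top" or "wrist"; returns a dict with "color" (480x640x3 uint8, red, green, blue), "mtx" (3x3 intrinsics, pixels), "k1" (the pictures are not rectified: a ray, as slopes to the right and down, at radius r is drawn at 1 + k1 r^2 times it, then the intrinsics apply), "R" (3x3) and "t" (3): a world point X has camera coordinates R X + t; the wrist camera has in their place "T_tool_cam" (4x4, takes a point from camera to tool coordinates, whose origin is the TCP and whose axes are the flange's). Camera axes: x right, y down, z forward; pixel columns grow to the right and rows downward; lengths in m; the calibration is good to about 2 mm. A picture is of the moment at which its call begins: read the wrist's pose just before it. There is no depth.
- arm.hand_in(): hands the job in; it is judged then, once.
The state is a dict: "clock": time; "q": joint angles; "qd": joint speeds; "joint_torque": joint torques, N m; "tcp_pos": TCP position; "eef_rot": TCP orientation; "ft_force": force on the tool from outside, world axes, zero at the start; "ft_torque": the same for the moment, N m; "finger_gap": finger opening in m; "finger_force": force on a finger pad.
Only numpy, scipy, OpenCV 4.12 (cv2) and the standard library are available. Lean on these libraries where they do the work, as an engineer would, in place of code of your own. Each camera call takes 0.05 s, during which the arm holds its last target. There are 200 camera calls.

## Task

The spring units lying on the bench look alike but hold light, medium or heavy springs. Press the sprung nose of each against the steel angle plate, not so hard that the rod is rammed home against its end stop, to feel how stiff it is, and lay it nose to the hinge, fully down, in the case: light ones in pockets 1 and 2, medium in 3 and 4, heavy in 5 and 6 (a single one goes in the lower number; spare pockets stay empty). When all are in, shut the lid fully; leave the other things on the bench standing where they are.

Things in the scene. Friction and masses are not known exactly. Their poses are not given: they have to be found in the camera images.
- unit_k: spring unit, one of up to six that look alike (the letter says nothing about its spring): square aluminium barrel 24 x 24 mm, 100 mm long, black tail cap; a 10 mm steel rod with an 18 mm black pad sticks out of its nose. Origin at the barrel's centre, x along it to the nose; pad face at x = +78 mm, tail at -50 mm. Lies with the origin 15.5 mm above z = 0 (left table and the rubber mat are 3.5 mm high). 0.1 to 0.17 kg. None if not there today
- unit_m: another spring unit, same shape and frame as unit_k (None if not there). All: the rod goes in 12 mm at most and springs back. Force at 6 mm of travel: light spring about 2.5 N, medium 6 N, heavy 13 N (0.35, 0.85, 1.9 N per mm with 1 mm preload); at the end stop 4.5, 11, 25 N. None, one or two of each grade
- unit_r: another spring unit, same shape and frame as unit_k (None if not there)
- unit_t: another spring unit, same shape and frame as unit_k (None if not there)
- unit_v: another spring unit, same shape and frame as unit_k (None if not there)
- unit_w: another spring unit, same shape and frame as unit_k (None if not there)
- unit_k_nose (a point): middle of the pad face of unit_k; it moves with the rod: 78 mm ahead of the origin when the rod is out
- unit_m_nose (a point): middle of the pad face of unit_m; it moves with the rod: 78 mm ahead of the origin when the rod is out
- unit_r_nose (a point): middle of the pad face of unit_r; it moves with the rod: 78 mm ahead of the origin when the rod is out
- unit_t_nose (a point): middle of the pad face of unit_t; it moves with the rod: 78 mm ahead of the origin when the rod is out
- unit_v_nose (a point): middle of the pad face of unit_v; it moves with the rod: 78 mm ahead of the origin when the rod is out
- unit_w_nose (a point): middle of the pad face of unit_w; it moves with the rod: 78 mm ahead of the origin when the rod is out
- angle_plate: fixed steel angle plate standing on the table, its upright face 110 mm wide and 130 mm high. Origin on the table at the foot of the middle of that face; x points into the plate (the face looks along its -x, roughly to the robot), foot and ribs are behind. A fixed power strip (47 mm high) with a plug and lead rising to z = 125 mm stands left in front of it, near x = 0.58, y = 0.17: carry things over it at height
- case: fixed black carrying case, 188 mm (x) by 370 mm (y), walls 42 mm high, six pockets side by side along y, lid hinged on its far side. Origin on the table below the middle of the pocket row; x points to the hinge; inner space from x = -64 to +92 mm and y = -179 to +179 mm
- pocket1 (a point): point where the origin of a seated unit lies in pocket 1 (one dot on the front rim), 26 mm above the table, the unit along the case's x, nose to the hinge. A pocket is a pair of notches 29 mm wide, 12 mm deep, in two white rails across the case (x = -46 to -28 and +28 to +46 mm, tops 26 mm above the table); between the rails fingers have room down to 7 mm above the table
- pocket2 (a point): the same for pocket 2 (two dots). Pockets 1 to 6 follow each other from left (+y) to right as seen from the robot, 56 mm apart, each with its number of dots
- pocket3 (a point): the same for pocket 3
- pocket4 (a point): the same for pocket 4
- pocket5 (a point): the same for pocket 5
- pocket6 (a point): the same for pocket 6
- lid (a joint): hinged clear lid of the case, rad: 0 shut, 1.57 upright, 1.95 fully open. Stiff hinge: it stays where it is left and takes about 3 N at its free edge to swing. Its frame is black, 188 mm from hinge to free edge, 370 mm wide, 9 mm thick; no handle is needed: it can be pushed over from behind and pressed down
- lid_hinge (a point): middle of the lid's hinge line, which runs along the case's y
- slide_viewer: small black and white viewer standing on the bench, 30 x 34 x 66 mm, origin under it; bystander
- dropper_bottle: amber dropper bottle standing on the bench, 32 mm across, 102 mm high, origin under it; bystander

How it is judged:
By the outcome, as a careful person would: the job done as asked, in the order asked, and still so for the second after the job is handed in, with the robot touching nothing.
Of unit_k, unit_m, unit_r, unit_t, unit_v, unit_w only 4 to 5 are there at a start; the rules pass over those that are not, and their reading is None.
At some moment in a run one of unit_k, unit_m, unit_r, unit_t, unit_v, unit_w may be knocked a few centimetres aside while the robot is not near it.
Once in a run the grip may slacken for a moment while it holds something.
It also fails if it takes over 210 s, if anything falls off the work surface, if the arm or the gripper's body presses on something with over 40 N, if the wrist force passes 120 N, or if a joint passes its speed limit or range.

## Working session

There is one attempt and no reset: what is moved stays moved. The work goes in short steps, Python scripts to look and compute and a tool call to move; the robot and the scene stay as the last step left them, time stands still between calls to the robot, and variables do not carry over. Pictures are saved under pics/ and viewed, at most 14 in all, crops included, and the job is handed in when it is done.

Besides the shell and the picture viewer there is one more tool, called after "Call:" by a JSON object that holds its "method" and its "body". apply_moves: Moves the arm, as the interface text tells. Its arguments: {"type":"object","properties":{"offset":{"type":"array"},"dr":{"type":"array"},"claw":{"type":"array"},"grip_force":{"type":"number"}},"required":["offset","dr","claw"]}

```bash
mkdir -p pics; python3 - <<'E'
from workcell import arm
import cv2,json
s=arm.get_state();print({k:(v if not hasattr(v,'__len__') else [round(float(a),3) for a in v]) for k,v in s.items()})
for n in("top","side"):
    f=arm.grab_frame(n);cv2.imwrite(f"pics/{n}0.png",f["color"][:,:,::-1]);print(n,f["mtx"],f["k1"],f["R"],f["t"])
f=arm.grab_frame("wrist");print(f["T_tool_cam"],f["mtx"],f["k1"]);cv2.imwrite("pics/wrist0.png",f["color"][:,:,::-1])
E
```

```text
{'clock': 0.0, 'q': [-1.201, 0.537, -0.004, 1.539, 0.003, 1.067, -0.071], 'qd': [-0.001, 0.0, -0.0, -0.001, 0.002, 0.0, -0.001], 'joint_torque': [0.0, -58.342, 1.048, -25.91, 0.012, 0.01, -0.0], 'tcp_pos': [0.274, 0.589, 0.404], 'eef_rot': [-0.679, -3.067, 0.003], 'ft_force': [0.251, -0.046, -0.008], 'ft_torque': [-0.001, -0.03, 0.039], 'finger_force': 0.0, 'finger_gap': 0.08546639353890845}
top [[588.96180615   0.         325.86712296]
 [  0.         588.96180615 247.32976549]
 [  0.           0.           1.        ]] -0.1567202940605077 [[-2.01266137e-04 -9.99934724e-01 -1.14239719e-02]
 [-9.96117718e-01  1.20613500e-03 -8.80229323e-02]
 [ 8.80309654e-02  1.13619048e-02 -9.96052938e-01]] [0.01640168 0.53647681 1.47785637]
side [[529.096613     0.         318.67363872]
 [  0.         529.096613   242.76483032]
 [  0.           0.           1.        ]] -0.12907830879113244 [[ 0.99770762  0.06761767 -0.00271203]
 [ 0.03822353 -0.59615828 -0.80195653]
 [-0.05584323  0.80001448 -0.59737624]] [-0.52491256  0.0357135   1.2785338 ]
[[ 2.93105751e-04 -9.50252404e-01 -3.11480789e-01  8.05387318e-02]
 [ 9.99999912e-01  1.85440878e-04  3.75272213e-04 -1.34566233e-03]
 [-2.98842052e-04 -3.11480872e-01  9.50252376e-01  2.97343635e-02]
 [ 0.00000000e+00  0.00000000e+00  0.00000000e+00  1.00000000e+00]] [[357.91100643   0.         321.95780862]
 [  0.         357.91100643 229.21868309]
 [  0.           0.           1.        ]] 0.01809004615098476
```

View pics/top0.png

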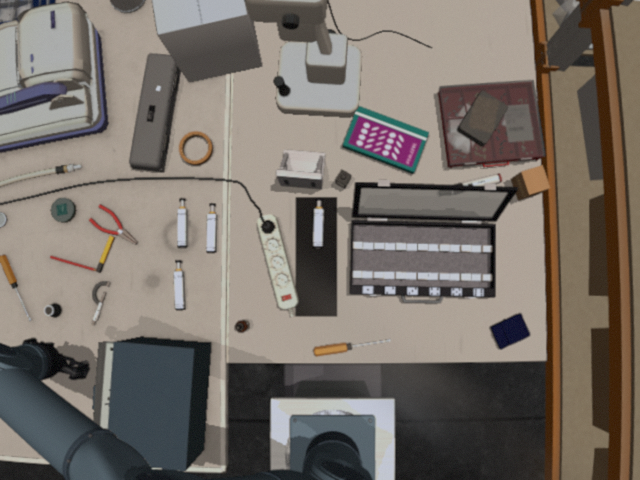

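View pics/side0.png

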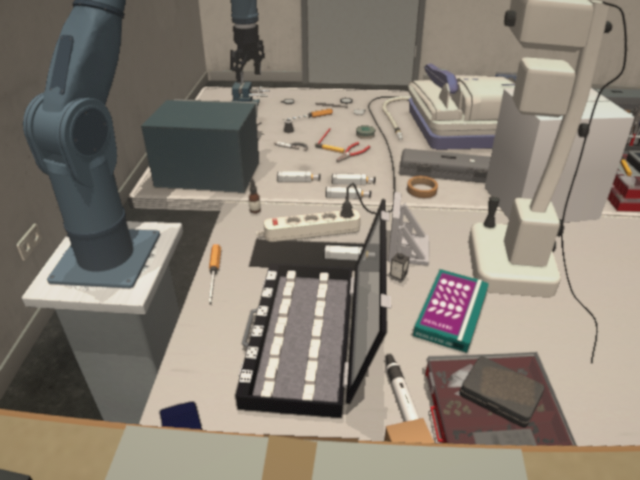

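The top view shows four units: (182,222), (211,228), (180,285) on the left table and (318,222) on the mat. The case is at about (423,255), the plate at (302,168), the bottle at (241,327) and the viewer at (343,180). Next I'll measure.

```bash
cat > h.py <<'E'
import numpy as np,cv2
from scipy.spatial.transform import Rotation as Ro
from workcell import arm
np.set_printoptions(precision=4,suppress=True)
def cam(f,s=None):
    """returns K,k1,R,t with cam=R X+t"""
    if "R" in f: return f["mtx"],f["k1"],np.array(f["R"]),np.array(f["t"])
    T=np.eye(4);T[:3,:3]=Ro.from_rotvec(s["eef_rot"]).as_matrix();T[:3,3]=s["tcp_pos"]
    M=np.linalg.inv(T@np.array(f["T_tool_cam"]));return f["mtx"],f["k1"],M[:3,:3],M[:3,3]
def plane(c,px,z):
    K,k,R,t=c
    u=cv2.undistortPoints(np.array(px,float).reshape(-1,1,2),np.array(K),np.array([k,0,0,0,0.]))[:,0]
    d=np.c_[u,np.ones(len(u))]@R;o=-R.T@t
    return o+d*((z-o[2])/d[:,2])[:,None]
def proj(c,X):
    K,k,R,t=c
    return cv2.projectPoints(np.array(X,float).reshape(-1,1,3),cv2.Rodrigues(R)[0],t,np.array(K),np.array([k,0,0,0,0.]))[0][:,0]
def grab(n,save=None):
    s=arm.get_state();f=arm.grab_frame(n)
    if save: cv2.imwrite(f"pics/{save}.png",f["color"][:,:,::-1])
    return f["color"],cam(f,s),s
def blobs(img,mask,amin,amax=1e9):
    out=[]
    for ct in cv2.findContours(mask.astype(np.uint8),cv2.RETR_EXTERNAL,cv2.CHAIN_APPROX_NONE)[0]:
        a=cv2.contourArea(ct)
        if amin<a<amax: out.append((a,cv2.minAreaRect(ct),ct))
    return out
E
python3 - <<'E'
from h import *
img,c,s=grab("top")
for (u0,v0,w,h) in [(160,190,70,130)]:
    cr=img[v0:v0+h,u0:u0+w]
a=cv2.resize(img[190:320,160:230],None,fx=4,fy=4,interpolation=cv2.INTER_CUBIC)
b=cv2.resize(img[190:320,270:350],None,fx=4,fy=4,interpolation=cv2.INTER_CUBIC)
cv2.imwrite("pics/z1.png",np.hstack([a,b])[:,:,::-1])
hsv=cv2.cvtColor(img,cv2.COLOR_RGB2HSV)
m=(hsv[:,:,1]<25)&(hsv[:,:,2]>190)
for a,r,ct in blobs(img,m,150,900):
    if max(r[1])/max(1,min(r[1]))>2.5: print(a,r,plane(c,[r[0]],.0275))
print('corners');
for n,p,z in [('case FL',(350,297),.042),('FR',(495,297),.042),('BL',(355,220),.042),('BR',(497,224),.042),('lid L',(356,184),.2),('lid R',(512,188),.2),('bottle',(241,327),0),('viewer',(343,180),.066),('plate',(302,184),0.0)]: print(n,plane(c,[p],z))
E
```

```text
194.0 ((178.13442993164062, 289.4948425292969), (35.20473861694336, 7.071694374084473), 87.79740142822266) [[0.4282 0.3946 0.0275]]
194.0 ((210.5, 232.0), (34.0, 7.0), 90.0) [[0.5761 0.3126 0.0275]]
162.0 ((181.0, 229.5), (29.0, 6.0), 90.0) [[0.5828 0.3902 0.0275]]
202.5 ((317.5, 226.5), (7.0, 35.0), 0.0) [[0.5896 0.0373 0.0275]]
corners
case FL [[ 0.41   -0.0445  0.042 ]]
FR [[ 0.4083 -0.4117  0.042 ]]
BL [[ 0.6042 -0.0579  0.042 ]]
BR [[ 0.5942 -0.4214  0.042 ]]
lid L [[ 0.6654 -0.0546  0.2   ]]
lid R [[ 0.6575 -0.4146  0.2   ]]
bottle [[0.3325 0.2353 0.    ]]
viewer [[ 0.7022 -0.0275  0.066 ]]
plate [[0.7053 0.0788 0.    ]]
```

View pics/z1.png

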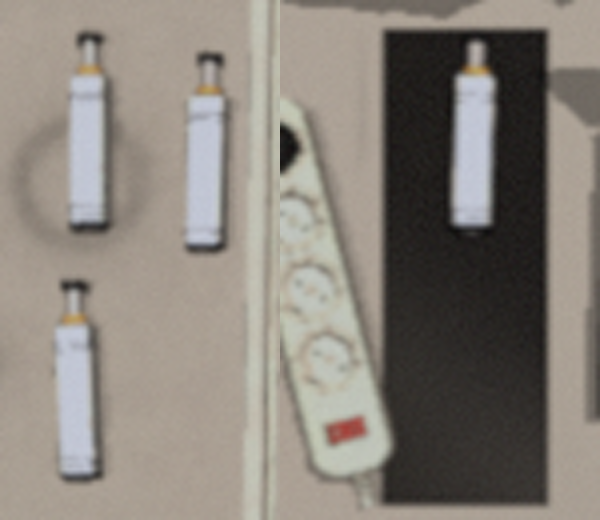

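View pics/wrist0.png

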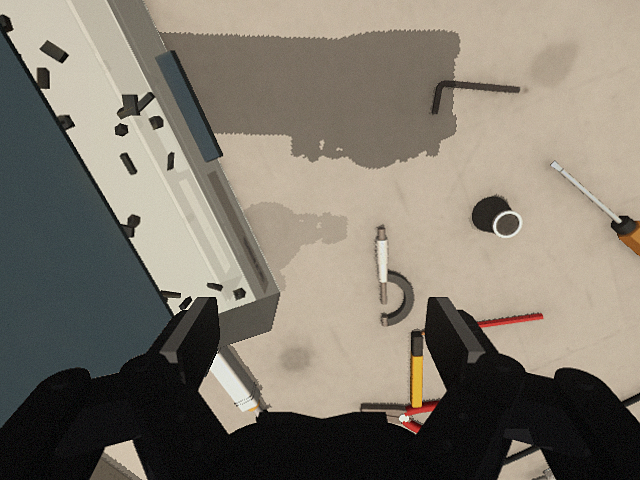

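The crops confirm all noses point to +x. The wrist view shows nothing else in the way. I'll align the tool (x back towards the robot) and hover over the near-left unit C.

Call:
{"method": "apply_moves", "body": {"offset": [[0, 0, 0], [0, 0, 0], [0, 0, 0], [0, 0, 0]], "dr": [[0, 0, -6.24], [0, 0, -6.24], [0, 0, -6.24], [0, 0, -6.24]], "claw": [0.05, 0.05, 0.05, 0.05], "grip_force": 60}}

```text
clock: 0.53
tcp_pos: [0.2743, 0.5892, 0.4045]
eef_rot: [0.008, -3.142, 0.001]
ft_force: [-0.6, 1.3, 0.1]
finger_gap: 0.05
finger_force: 0.0
```

Call:
{"method": "apply_moves", "body": {"offset": [[-0.026, -0.032, 0], [-0.026, -0.032, 0], [-0.026, -0.032, 0], [-0.026, -0.032, 0], [-0.026, -0.032, 0], [-0.026, -0.032, 0], [0, 0, 0.0375], [0, 0, 0.0375]], "dr": [[0, 0, 0], [0, 0, 0], [0, 0, 0], [0, 0, 0], [0, 0, 0], [0, 0, 0], [0, 0, 0], [0, 0, 0]], "claw": [0.05, 0.05, 0.05, 0.05, 0.05, 0.05, 0.05, 0.05]}}

```text
clock: 1.2
tcp_pos: [0.4338, 0.3948, 0.3311]
eef_rot: [0.01, 3.136, 0.005]
ft_force: [-0.7, 1.9, -0.5]
finger_gap: 0.0499
finger_force: 0.0
```

```bash
cat >> h.py <<'E'
def ax(s): return Ro.from_rotvec(s["eef_rot"]).as_matrix()
def where(s): 
    R=ax(s);print("t",round(s["clock"],2),"tcp",np.array(s["tcp_pos"]),"yaw",round(np.degrees(np.arctan2(-R[1,0],-R[0,0])),2),"tilt",np.degrees(R[:2,2]),"F",np.array(s["ft_force"]),"gap",round(s["finger_gap"],4),"ff",round(s["finger_force"],1))
def go(s,xyz,yaw=0):
    """tool offset to reach tcp xyz (in tool axes now), turn about z for world yaw (deg)"""
    R=ax(s);w=np.degrees(np.arctan2(-R[1,0],-R[0,0]))
    print("offset",R.T@(np.array(xyz)-s["tcp_pos"]),"turn",-(yaw-w))
def units(img,c,z=.0275,box=None):
    """white barrels: centre of the barrel white part in world and yaw"""
    hsv=cv2.cvtColor(img,cv2.COLOR_RGB2HSV);m=(hsv[:,:,1]<30)&(hsv[:,:,2]>175)
    m=cv2.morphologyEx(m.astype(np.uint8),cv2.MORPH_OPEN,np.ones((3,3)))
    for a,r,ct in blobs(img,m,150,20000):
        P=plane(c,cv2.boxPoints(r),z)[:,:2]
        e1,e2=P[1]-P[0],P[2]-P[1];l,w=sorted([np.linalg.norm(e1),np.linalg.norm(e2)])[::-1]
        e=e1 if np.linalg.norm(e1)>np.linalg.norm(e2) else e2
        if e[0]<0:e=-e
        if .05<l<.13 and .012<w<.035: print("unit px",r[0],"c",P.mean(0),"l,w",l,w,"yaw",np.degrees(np.arctan2(e[1],e[0])))
E
python3 - <<'E'
from h import *
img,c,s=grab("wrist","w1");where(s);units(img,c)
img,c,s=grab("top");units(img,c)
E
```

```text
t 1.2 tcp [0.4338 0.3948 0.3311] yaw -0.38 tilt [0.3206 0.1807] F [-0.7274  1.902  -0.5422] gap 0.0499 ff 0.0
unit px (317.03271484375, 379.48223876953125) c [0.5937 0.3894] l,w 0.08387622921711414 0.019740249788195302 yaw 1.498634625422171
unit px (103.55538940429688, 427.5030822753906) c [0.0685 0.5917] l,w 0.1139592775924327 0.014678530980848113 yaw -3.893461623214694
unit px (210.0, 232.0) c [0.5762 0.3139] l,w 0.09313781334570687 0.02094241203359286 yaw 1.045378127537786
unit px (317.75042724609375, 226.9895782470703) c [0.5884 0.0367] l,w 0.09312287860136435 0.020258598453912792 yaw -2.2652317469976464
unit px (180.5, 226.5) c [0.5908 0.3917] l,w 0.09112116855882396 0.018569993765711855 yaw 1.3782338597411679
unit px (484.5, 181.5) c [ 0.7073 -0.3961] l,w 0.06641161934074458 0.03445527031425138 yaw -89.5180172882187
```

View pics/w1.png

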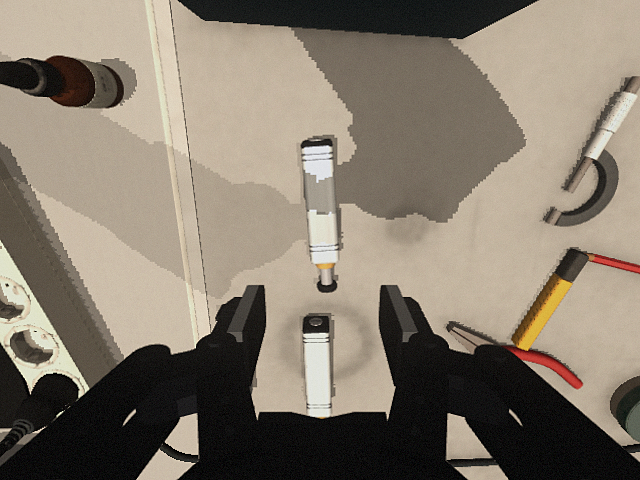

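C lies in partial shadow: tail cap edge (317,146), barrel front (322,262), pad (327,286). I'll compute its origin from these points.

```bash
python3 - <<'E'
from h import *
img,c,s=grab("wrist");g=img.mean(2)
for v in (175,200,225,245): print(v,[int(x) for x in g[v,290:352:2]])
print([int(x) for x in g[130:300,318]][::2])
print(plane(c,[(317,146),(322,262),(317,141)],.0275),plane(c,[(327,288)],.0155+.009))
E
```

```text
175 [180, 182, 179, 182, 181, 181, 155, 166, 94, 225, 237, 228, 229, 227, 227, 229, 227, 227, 226, 226, 226, 225, 227, 207, 112, 116, 117, 114, 119, 111, 113]
200 [179, 177, 181, 182, 182, 181, 178, 172, 85, 84, 128, 157, 155, 152, 154, 158, 157, 158, 158, 160, 158, 165, 164, 148, 120, 110, 113, 110, 109, 113, 113]
225 [160, 157, 158, 159, 160, 159, 154, 155, 156, 158, 138, 194, 223, 220, 223, 215, 222, 215, 219, 218, 215, 215, 220, 216, 184, 116, 91, 94, 187, 179, 181]
245 [160, 158, 158, 157, 161, 159, 158, 154, 157, 160, 157, 144, 202, 223, 222, 220, 217, 217, 215, 220, 212, 213, 214, 218, 203, 162, 95, 103, 96, 184, 181]
[183, 180, 179, 178, 181, 180, 180, 176, 184, 96, 101, 113, 32, 36, 34, 209, 229, 227, 215, 203, 229, 215, 233, 228, 229, 225, 204, 208, 147, 154, 149, 150, 152, 154, 155, 154, 153, 154, 151, 154, 155, 149, 154, 115, 135, 193, 222, 223, 220, 221, 221, 221, 223, 219, 220, 222, 222, 218, 217, 219, 228, 228, 226, 226, 232, 171, 231, 176, 235, 228, 229, 228, 227, 224, 179, 179, 181, 181, 178, 178, 174, 154, 148, 157, 182]
[[0.3693 0.3881 0.0275]
 [0.461  0.3917 0.0275]
 [0.3657 0.3881 0.0275]] [[0.4858 0.3958 0.0245]]
```

```bash
python3 - <<'E'
from h import *
s=arm.get_state();where(s);img,c,s=grab("wrist")
P=plane(c,[(322,175),(326.5,245),(320,154),(328,276)],.0275);print(P)
d=P[1]-P[0];print("yaw",np.degrees(np.arctan2(d[1],d[0])),"mid",(P[2]+P[3])/2,"len",np.linalg.norm(P[3]-P[2]))
go(s,[*((P[2]+P[3])/2)[:2],.18],np.degrees(np.arctan2(d[1],d[0])))
E
```

```text
t 1.35 tcp [0.4294 0.3964 0.3276] yaw 0.0 tilt [-0.2607 -0.2491] F [0.6572 0.0265 0.7451] gap 0.0502 ff 0.0
[[0.3924 0.3943 0.0275]
 [0.449  0.3979 0.0275]
 [0.3768 0.3928 0.0275]
 [0.4764 0.3993 0.0275]]
yaw 3.697066853074478 mid [0.4266 0.396  0.0275] len 0.09978404360678683
offset [0.0021 0.0002 0.1476] turn -3.6926975688136174
```

Call:
{"method": "apply_moves", "body": {"offset": [[0.002, 0, 0.0375], [0, 0, 0.0375], [0, 0, 0.0375], [0, 0, 0.02], [0, 0, 0.01], [0, 0, 0.005], [0, 0, 0], [0, 0, 0]], "dr": [[0, 0, -3.7], [0, 0, 0], [0, 0, 0], [0, 0, 0], [0, 0, 0], [0, 0, 0], [0, 0, 0], [0, 0, 0]], "claw": [0.05, 0.05, 0.05, 0.05, 0.05, 0.05, 0.0, 0.0]}}

```text
clock: 2.07
tcp_pos: [0.4291, 0.3982, 0.1842]
eef_rot: [-0.102, 3.138, 0.003]
ft_force: [-0.6, -2.5, 1.7]
finger_gap: 0.0267
finger_force: 0.8
```

Call:
{"method": "apply_moves", "body": {"offset": [[0, 0, 0], [0, 0, 0], [0, 0, 0], [0, 0, 0], [0, 0, 0]], "dr": [[0, 0, 0], [0, 0, 0], [0, 0, 0], [0, 0, 0], [0, 0, 0]], "claw": [0, 0, 0, 0, 0]}}

```text
clock: 2.48
tcp_pos: [0.4292, 0.3981, 0.1845]
eef_rot: [-0.101, 3.137, 0.004]
ft_force: [-0.8, -0.2, 7.6]
finger_gap: 0.0226
finger_force: 60.0
```

```bash
python3 - <<'E'
from h import *
s=arm.get_state();where(s);go(s,[.59,.065,.35],0)
img,c,s=grab("top")
# plate region and rails zoom
a=cv2.resize(img[140:200,265:365],None,fx=6,fy=6,interpolation=cv2.INTER_CUBIC)
cv2.imwrite("pics/plate.png",a[:,:,::-1])
m=((img.min(2)>205)).astype(np.uint8)
for v in (245,246,247,248,276,277,278): print(v,''.join('#' if x else '.' for x in m[v,345:505]))
E
```

```text
t 2.48 tcp [0.4292 0.3981 0.1845] yaw 3.69 tilt [0.1548 0.1594] F [-0.8195 -0.1578  7.6089] gap 0.0226 ff 60.0
offset [-0.1395 -0.3424 -0.166 ] turn 3.6883054766590035
245 ................................................................................................................................................................
246 ................................................................................................................................................................
247 ................................................................................................................................................................
248 ................................................................................................................................................................
276 ................................................................................................................................................................
277 ................................................................................................................................................................
278 ................................................................................................................................................................
```

View pics/plate.png

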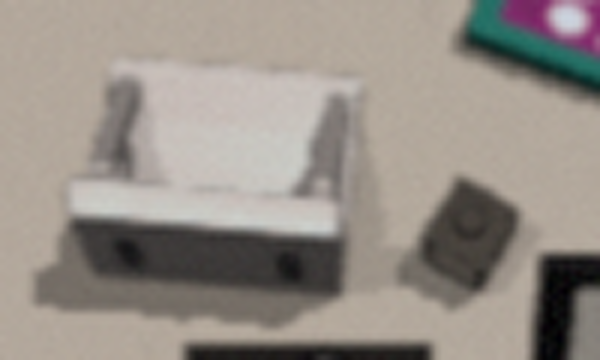

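Crop: plate face foot runs (281.7,186.7) to (321.7,188.7), and its top edge (277,176.3) to (321.3,179.3). Viewer at about (343,179). Lift and carry.

Call:
{"method": "apply_moves", "body": {"offset": [[0, 0, -0.02], [0, 0, -0.035], [0, 0, -0.035], [0, 0, -0.035], [0, 0, -0.035], [0, -0.01, -0.01], [-0.005, -0.03, 0], [-0.01, -0.035, 0]], "dr": [[0, 0, 0], [0, 0, 0], [0, 0, 0], [0, 0, 0], [0, 0, 0], [0, 0, 0], [0, 0, 0], [0, 0, 0]], "claw": [0, 0, 0, 0, 0, 0, 0, 0]}}

```text
clock: 3.2
tcp_pos: [0.4469, 0.3248, 0.3542]
eef_rot: [-0.109, 3.137, 0.006]
ft_force: [0.9, -0.1, -1.7]
finger_gap: 0.0224
finger_force: 59.2
```

Call:
{"method": "apply_moves", "body": {"offset": [[-0.018, -0.035, 0], [-0.018, -0.035, 0], [-0.018, -0.035, 0], [-0.018, -0.035, 0], [-0.018, -0.035, 0], [-0.018, -0.035, 0], [-0.016, -0.035, 0], [0, -0.02, 0]], "dr": [[0, 0, 0], [0, 0, 0], [0, 0, 0], [0, 0, 0], [0, 0, 0], [0, 0, 0], [0, 0, 0], [0, 0, 3.7]], "claw": [0, 0, 0, 0, 0, 0, 0, 0]}}

```text
clock: 3.87
tcp_pos: [0.5913, 0.0613, 0.353]
eef_rot: [0.009, 3.138, -0.004]
ft_force: [0.5, -1.1, -1.1]
finger_gap: 0.0229
finger_force: 59.2
```

```bash
python3 - <<'E'
from h import *
img,c,s=grab("top");
print(plane(c,[(281.7,186.7),(321.7,188.7)],0),plane(c,[(277,176.3),(321.3,179.3)],.13))
img,c,s=grab("wrist","w2");where(s)
E
```

```text
[[0.6984 0.1321 0.    ]
 [0.6927 0.0272 0.    ]] [[0.6987 0.1323 0.13  ]
 [0.6909 0.0257 0.13  ]]
t 3.92 tcp [0.5903 0.0579 0.3527] yaw -0.96 tilt [ 0.0977 -0.2682] F [-0.0931 -3.7081 -1.7212] gap 0.0225 ff 59.2
```

View pics/w2.png

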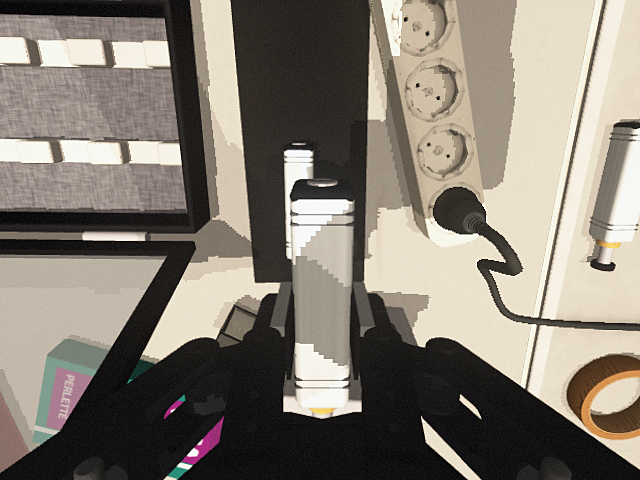

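The unit is held straight. The plate face at y≈0.065 is x≈0.694, with yaw about -3.4°. Lower it in front of the plate.

Call:
{"method": "apply_moves", "body": {"offset": [[-0.006, 0.004, 0.03], [-0.006, 0.003, 0.03], [0, 0, 0.028], [0, 0, 0], [0, 0, 0], [0, 0, 0]], "dr": [[0, 0, 2.4], [0, 0, 0], [0, 0, 0], [0, 0, 0], [0, 0, 0], [0, 0, 0]], "claw": [0, 0, 0, 0, 0, 0]}}

```text
clock: 4.47
tcp_pos: [0.6014, 0.0741, 0.2659]
eef_rot: [0.065, 3.139, 0.001]
ft_force: [0.2, 0.2, -0.7]
finger_gap: 0.0225
finger_force: 59.1
```

Call:
{"method": "apply_moves", "body": {"offset": [[-0.005, 0, 0], [-0.004, 0, 0], [0, 0, 0], [0, 0, 0]], "dr": [[0, 0, 0], [0, 0, 0], [0, 0, 0], [0, 0, 0]], "claw": [0, 0, 0, 0]}}

```text
clock: 4.8
tcp_pos: [0.6107, 0.0732, 0.2651]
eef_rot: [0.066, 3.139, 0.0]
ft_force: [0.2, -0.7, -0.9]
finger_gap: 0.0223
finger_force: 59.1
```

Call:
{"method": "apply_moves", "body": {"offset": [[-0.002, 0, 0], [0, 0, 0], [0, 0, 0]], "dr": [[0, 0, 0], [0, 0, 0], [0, 0, 0]], "claw": [0, 0, 0]}}

```text
clock: 5.05
tcp_pos: [0.6121, 0.0731, 0.2642]
eef_rot: [-0.066, -3.141, 0.0]
ft_force: [0.3, -0.4, -0.7]
finger_gap: 0.0226
finger_force: 59.1
```

Call:
{"method": "apply_moves", "body": {"offset": [[-0.002, 0, 0], [0, 0, 0], [0, 0, 0]], "dr": [[0, 0, 0], [0, 0, 0], [0, 0, 0]], "claw": [0, 0, 0]}}

```text
clock: 5.3
tcp_pos: [0.6141, 0.073, 0.2642]
eef_rot: [0.066, 3.141, -0.0]
ft_force: [0.1, -0.6, -0.4]
finger_gap: 0.0228
finger_force: 59.1
```

Call:
{"method": "apply_moves", "body": {"offset": [[-0.003, 0, 0], [0, 0, 0], [0, 0, 0]], "dr": [[0, 0, 0], [0, 0, 0], [0, 0, 0]], "claw": [0, 0, 0]}}

```text
clock: 5.55
tcp_pos: [0.6173, 0.0729, 0.2642]
eef_rot: [0.066, 3.141, -0.0]
ft_force: [0.2, 0.5, -1.5]
finger_gap: 0.0227
finger_force: 59.1
```

Call:
{"method": "apply_moves", "body": {"offset": [[-0.002, 0, 0], [0, 0, 0], [0, 0, 0]], "dr": [[0, 0, 0], [0, 0, 0], [0, 0, 0]], "claw": [0, 0, 0]}}

```text
clock: 5.8
tcp_pos: [0.6191, 0.0729, 0.2642]
eef_rot: [0.066, 3.141, -0.0]
ft_force: [-0.0, 0.2, -1.9]
finger_gap: 0.0224
finger_force: 59.1
```

Call:
{"method": "apply_moves", "body": {"offset": [[-0.002, 0, 0], [0, 0, 0], [0, 0, 0]], "dr": [[0, 0, 0], [0, 0, 0], [0, 0, 0]], "claw": [0, 0, 0]}}

```text
clock: 6.05
tcp_pos: [0.6206, 0.0729, 0.2639]
eef_rot: [-0.066, -3.139, 0.0]
ft_force: [-3.9, 0.5, 1.0]
finger_gap: 0.0227
finger_force: 59.3
```

Call:
{"method": "apply_moves", "body": {"offset": [[-0.002, 0, 0], [0, 0, 0], [0, 0, 0]], "dr": [[0, 0, 0], [0, 0, 0], [0, 0, 0]], "claw": [0, 0, 0]}}

```text
clock: 6.3
tcp_pos: [0.6222, 0.0728, 0.2638]
eef_rot: [-0.066, -3.138, 0.0]
ft_force: [-6.7, 0.5, 1.7]
finger_gap: 0.0225
finger_force: 59.5
```

Slope is about 1.8 N/mm and 6.7 N at 2.5 mm, so C is heavy. One more millimetre or so to confirm, then retreat, rise and head over the case.

Call:
{"method": "apply_moves", "body": {"offset": [[-0.002, 0, 0], [0, 0, 0], [0, 0, 0]], "dr": [[0, 0, 0], [0, 0, 0], [0, 0, 0]], "claw": [0, 0, 0]}}

```text
clock: 6.55
tcp_pos: [0.6237, 0.0728, 0.2637]
eef_rot: [-0.066, -3.136, 0.0]
ft_force: [-8.3, 0.5, 3.9]
finger_gap: 0.0226
finger_force: 59.8
```

Call:
{"method": "apply_moves", "body": {"offset": [[0.01, 0, 0], [0.03, 0, 0], [0.03, 0, -0.01], [0, -0.005, -0.035], [0, -0.01, -0.035], [0.005, -0.035, -0.015], [0.01, -0.035, 0], [0.01, -0.035, 0]], "dr": [[0, 0, 0], [0, 0, 0], [0, 0, 0], [0, 0, 0], [0, 0, -2], [0, 0, 0], [0, 0, 0], [0, 0, 0]], "claw": [0, 0, 0, 0, 0, 0, 0, 0]}}

```text
clock: 7.22
tcp_pos: [0.5296, -0.0455, 0.3613]
eef_rot: [0.009, 3.135, -0.0]
ft_force: [0.1, -1.4, -1.3]
finger_gap: 0.0222
finger_force: 59.2
```

Call:
{"method": "apply_moves", "body": {"offset": [[0.01, -0.035, 0], [0.01, -0.035, 0], [0.01, -0.035, 0], [0.01, -0.035, 0], [0.01, -0.035, 0], [0, -0.035, 0], [0, -0.03, 0], [0, 0, 0]], "dr": [[0, 0, 0], [0, 0, 0], [0, 0, 0], [0, 0, 0], [0, 0, 0], [0, 0, 0], [0, 0, 0], [0, 0, 0]], "claw": [0, 0, 0, 0, 0, 0, 0, 0]}}

```text
clock: 7.88
tcp_pos: [0.4757, -0.2914, 0.3601]
eef_rot: [0.025, 3.139, -0.01]
ft_force: [-0.5, 0.5, -1.5]
finger_gap: 0.023
finger_force: 38.7
```

```bash
python3 - <<'E'
from h import *
s=arm.get_state();where(s);img,c,s=grab("wrist","w3");where(s);go(s,[.4915,-.31,.36],-1.3)
img,c,s=grab("top","t3")
cv2.imwrite("pics/case.png",cv2.resize(img[170:305,340:520],None,fx=4.4,fy=4.4,interpolation=cv2.INTER_CUBIC)[:,:,::-1])
E
```

```text
t 7.88 tcp [ 0.4757 -0.2914  0.3601] yaw -0.91 tilt [ 0.1438 -0.3655] F [-0.5474  0.5251 -1.4735] gap 0.023 ff 38.7
t 7.88 tcp [ 0.4757 -0.2914  0.3601] yaw -0.91 tilt [ 0.1438 -0.3655] F [-0.5474  0.5251 -1.4735] gap 0.023 ff 38.7
offset [-0.0161 -0.0183  0.0003] turn 0.38848786041926575
```

View pics/w3.png

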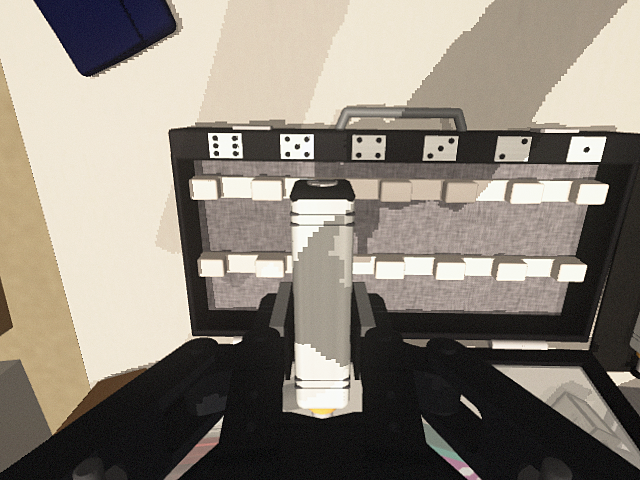

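Wrist view: label plates 6…1 at (225,146),(297,147),(369,148),(441,149),(513,149),(586,149). The notches sit between the white blocks. The finger force dipped to 38.7 N, so I'll grip harder while computing the case pose.

Call:
{"method": "apply_moves", "body": {"offset": [[0, 0, 0], [0, 0, 0]], "dr": [[0, 0, 0], [0, 0, 0]], "claw": [0, 0], "grip_force": 90}}

```text
clock: 8.15
tcp_pos: [0.4777, -0.2825, 0.3592]
eef_rot: [0.008, 3.141, 0.001]
ft_force: [0.4, -0.1, -0.6]
finger_gap: 0.0217
finger_force: 92.6
```

```bash
python3 - <<'E'
from h import *
for k in range(1):
    s=arm.get_state();where(s);img,c,s=grab("wrist","w4")
    m=(img.min(2)>140)&(img.max(2).astype(int)-img.min(2)<40);m[:, :]&=True
    mm=np.zeros_like(m);mm[130:168,195:620]=m[130:168,195:620]
    for a,r,ct in blobs(img,mm,150,1500): print("lab",r[0],plane(c,[r[0]],.042)[0])
    for v in range(180,198,3):
        row=img[v,185:620].min(1)>185;e=np.flatnonzero(np.diff(row.astype(int)))+185.5
        print(v,e.tolist())
    for v in range(255,276,4):
        row=img[v,185:620].min(1)>185;e=np.flatnonzero(np.diff(row.astype(int)))+185.5
        print(v,e.tolist())
z=img[170:290,180:620];cv2.imwrite("pics/rails.png",cv2.resize(z,None,fx=1.8,fy=1.8)[:,:,::-1])
E
```

```text
t 8.15 tcp [ 0.4777 -0.2825  0.3592] yaw -0.28 tilt [0.0323 0.03  ] F [ 0.4394 -0.0756 -0.5806] gap 0.0217 ff 92.6
lab (571.5, 150.0) [ 0.4268 -0.0879  0.042 ]
lab (498.9700927734375, 148.5985107421875) [ 0.4252 -0.1443  0.042 ]
lab (426.91973876953125, 147.68666076660156) [ 0.4241 -0.2006  0.042 ]
lab (354.7983703613281, 146.3314971923828) [ 0.4227 -0.2572  0.042 ]
lab (283.0, 144.5) [ 0.4211 -0.3135  0.042 ]
lab (211.5, 142.5) [ 0.4194 -0.3692  0.042 ]
180 [201.5, 208.5, 267.5, 271.5, 295.5, 398.5, 399.5, 401.5, 402.5]
183 [202.5, 209.5, 267.5, 272.5, 293.5, 486.5, 493.5, 526.5, 558.5]
186 [202.5, 209.5, 267.5, 272.5, 292.5, 483.5, 492.5, 499.5, 556.5, 566.5, 593.5]
189 [202.5, 209.5, 267.5, 272.5, 291.5, 483.5, 492.5, 498.5, 556.5, 565.5, 593.5]
192 [202.5, 210.5, 267.5, 272.5, 290.5, 478.5, 491.5, 498.5, 555.5, 564.5, 592.5]
195 [203.5, 207.5, 267.5, 272.5, 289.5, 476.5, 491.5, 497.5, 554.5, 564.5, 591.5]
255 [214.5, 243.5, 273.5, 291.5, 292.5, 299.5, 338.5, 339.5, 341.5, 345.5]
259 [186.5, 208.5, 214.5, 241.5, 242.5, 249.5, 250.5, 251.5, 273.5, 291.5, 292.5, 293.5, 334.5, 335.5, 343.5, 344.5, 391.5, 420.5, 449.5, 480.5]
263 [186.5, 208.5, 215.5, 240.5, 241.5, 269.5, 273.5, 291.5, 336.5, 338.5, 340.5, 342.5, 343.5, 344.5, 353.5, 360.5, 364.5, 420.5, 424.5, 449.5, 452.5, 479.5, 512.5, 539.5]
267 [187.5, 208.5, 215.5, 269.5, 274.5, 291.5, 339.5, 342.5, 343.5, 344.5, 352.5, 361.5, 366.5, 419.5, 423.5, 478.5, 484.5, 538.5, 546.5, 572.5]
271 [187.5, 209.5, 237.5, 270.5, 272.5, 291.5, 336.5, 344.5, 352.5, 360.5, 362.5, 419.5, 423.5, 477.5, 484.5, 537.5, 545.5, 571.5]
275 [242.5, 270.5, 339.5, 341.5, 342.5, 343.5, 362.5, 391.5, 423.5, 477.5, 483.5, 536.5, 544.5, 570.5]
```

View pics/rails.png

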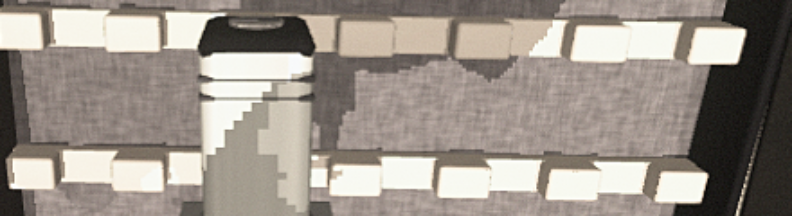

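```bash
python3 - <<'E'
from h import *
s=arm.get_state();img,c,s=grab("wrist")
print(plane(c,[(527,273),(467.2,272),(407.2,271),(557,264),(557,282),(578,184),(578,204)],.026))
go(s,[.4915,-.31,.36],-1.5)
E
```

```text
[[ 0.5397 -0.0939  0.026 ]
 [ 0.5386 -0.1489  0.026 ]
 [ 0.5374 -0.2044  0.026 ]
 [ 0.5308 -0.0683  0.026 ]
 [ 0.549  -0.0648  0.026 ]
 [ 0.4568 -0.0655  0.026 ]
 [ 0.4743 -0.0617  0.026 ]]
offset [-0.014  -0.0275 -0.0008] turn 1.2274630762773606
```

Case origin ≈ (0.498,-0.2315) with yaw -1.5°. Pocket 5 ≈ (0.496,-0.3155). Moving over and lowering.

Call:
{"method": "apply_moves", "body": {"offset": [[-0.0105, -0.0157, 0], [-0.0105, -0.0157, 0], [0, 0, 0.035], [0, 0, 0.035], [0, 0, 0.035], [0, 0, 0.025], [0, 0, 0], [0, 0, 0]], "dr": [[0, 0, 1.2], [0, 0, 0], [0, 0, 0], [0, 0, 0], [0, 0, 0], [0, 0, 0], [0, 0, 0], [0, 0, 0]], "claw": [0, 0, 0, 0, 0, 0, 0, 0], "grip_force": 60}}

```text
clock: 8.92
tcp_pos: [0.4974, -0.3148, 0.2286]
eef_rot: [-0.042, -3.139, -0.002]
ft_force: [1.1, -0.7, -0.7]
finger_gap: 0.022
finger_force: 92.8
```

```bash
python3 - <<'E'
from h import *
s=arm.get_state();img,c,s=grab("wrist","w5");where(s);go(s,[.4985,-.314,.215],-1.5)
E
```

```text
t 8.92 tcp [ 0.4974 -0.3148  0.2286] yaw -1.55 tilt [-0.1208  0.0774] F [ 1.1133 -0.6777 -0.7152] gap 0.022 ff 92.8
offset [-0.0011  0.0008  0.0136] turn -0.046280324015734564
```

View pics/w5.png

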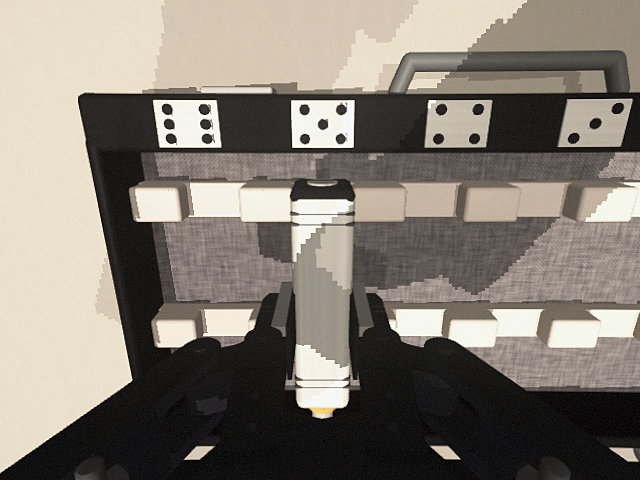

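The unit lines up with the five-dot label (322,123). Lowering in.

Call:
{"method": "apply_moves", "body": {"offset": [[-0.001, 0.001, 0.01], [0, 0, 0.008], [0, 0, 0.005], [0, 0, 0.004], [0, 0, 0.003], [0, 0, 0], [0, 0, 0]], "dr": [[0, 0, 0], [0, 0, 0], [0, 0, 0], [0, 0, 0], [0, 0, 0], [0, 0, 0], [0, 0, 0]], "claw": [0, 0, 0, 0, 0, 0, 0]}}

```text
clock: 9.55
tcp_pos: [0.4985, -0.3148, 0.1992]
eef_rot: [-0.044, -3.141, 0.0]
ft_force: [-0.2, 0.8, -1.7]
finger_gap: 0.0221
finger_force: 92.8
```

Call:
{"method": "apply_moves", "body": {"offset": [[0, 0, 0.003], [0, 0, 0], [0, 0, 0]], "dr": [[0, 0, 0], [0, 0, 0], [0, 0, 0]], "claw": [0, 0, 0]}}

```text
clock: 9.8
tcp_pos: [0.4985, -0.3147, 0.1962]
eef_rot: [-0.044, -3.141, 0.0]
ft_force: [-0.1, -0.3, -1.5]
finger_gap: 0.0216
finger_force: 92.8
```

Call:
{"method": "apply_moves", "body": {"offset": [[0, 0, 0.002], [0, 0, 0], [0, 0, 0]], "dr": [[0, 0, 0], [0, 0, 0], [0, 0, 0]], "claw": [0, 0, 0]}}

```text
clock: 10.05
tcp_pos: [0.4987, -0.3149, 0.1952]
eef_rot: [0.044, 3.141, -0.0]
ft_force: [-2.0, 1.5, 7.4]
finger_gap: 0.0222
finger_force: 93.9
```

Seated (TCP 0.195, light contact). Release, rise, and go over the mat unit D.

Call:
{"method": "apply_moves", "body": {"offset": [[0, 0, 0], [0, 0, 0], [0, 0, 0], [0, 0, -0.03], [0, 0, -0.035], [0, 0, -0.035], [0, 0, -0.035], [0, 0, -0.005]], "dr": [[0, 0, 0], [0, 0, 0], [0, 0, 0], [0, 0, 0], [0, 0, 0], [0, 0, 0], [0, 0, 0], [0, 0, 0]], "claw": [0.04, 0.04, 0.04, 0.04, 0.04, 0.04, 0.04, 0.05]}}

```text
clock: 10.72
tcp_pos: [0.5002, -0.316, 0.3403]
eef_rot: [0.045, 3.133, -0.007]
ft_force: [0.8, -0.3, 1.0]
finger_gap: 0.0495
finger_force: 0.0
```

Call:
{"method": "apply_moves", "body": {"offset": [[-0.009, 0.039, 0], [-0.009, 0.039, 0], [-0.009, 0.039, 0], [-0.009, 0.039, 0], [-0.009, 0.039, 0], [-0.009, 0.039, 0], [-0.009, 0.039, 0], [-0.009, 0.039, 0]], "dr": [[0, 0, 0], [0, 0, 0], [0, 0, 0], [0, 0, 0], [0, 0, 0], [0, 0, 0], [0, 0, 0], [0, 0, 0]], "claw": [0.05, 0.05, 0.05, 0.05, 0.05, 0.05, 0.05, 0.05], "grip_force": 60}}

```text
clock: 11.38
tcp_pos: [0.5794, -0.0029, 0.3341]
eef_rot: [0.044, 3.141, -0.0]
ft_force: [0.6, -1.0, -0.1]
finger_gap: 0.0501
finger_force: 0.0
```

Call:
{"method": "apply_moves", "body": {"offset": [[-0.008, 0.036, 0], [0, 0, 0], [0, 0, 0], [0, 0, 0]], "dr": [[0, 0, 0], [0, 0, 0], [0, 0, 0], [0, 0, 0]], "claw": [0.05, 0.05, 0.05, 0.05]}}

```text
clock: 11.72
tcp_pos: [0.5881, 0.0303, 0.3339]
eef_rot: [-0.044, -3.141, 0.001]
ft_force: [-0.1, -0.1, 0.2]
finger_gap: 0.05
finger_force: 0.0
```

```bash
cat >> h.py <<'E'
def findunit(img,c,s,guess,z=.0275):
    """grey/white barrel incl. cap-to-front, from bright edges near the guess in the wrist view"""
    g=cv2.medianBlur(img,3);hsv=cv2.cvtColor(g,cv2.COLOR_RGB2HSV)
    bg=(hsv[:,:,1]<32)&(hsv[:,:,2]>100)
    m=cv2.morphologyEx(bg.astype(np.uint8),cv2.MORPH_OPEN,np.ones((5,5)))
    p0=proj(c,[[*guess,z]])[0]
    for a,r,ct in blobs(img,m,300,30000):
        P=plane(c,cv2.boxPoints(r),z)[:,:2];e1,e2=P[1]-P[0],P[2]-P[1]
        l,w=sorted([np.linalg.norm(e1),np.linalg.norm(e2)])[::-1]
        if np.linalg.norm(P.mean(0)-guess)<.06 and .05<l<.13:
            e=e1 if np.linalg.norm(e1)>np.linalg.norm(e2) else e2;e=e*np.sign(e[0])
            print("blob c",P.mean(0),"px",np.array(r[0]),"l,w",l,w,"yaw",np.degrees(np.arctan2(e[1],e[0])),"front",P.mean(0)+e/2,"back",P.mean(0)-e/2)
E
python3 - <<'E'
from h import *
s=arm.get_state();img,c,s=grab("wrist","w6");where(s);findunit(img,c,s,np.array([.588,.037]))
img,c,s=grab("top","t6");units(img,c)
E
```

```text
t 11.72 tcp [0.5881 0.0303 0.3339] yaw -1.61 tilt [-0.0243 -0.0528] F [-0.1399 -0.1476  0.1634] gap 0.05 ff 0.0
blob c [0.5858 0.0352] px [329.5 212. ] l,w 0.09479114352798063 0.020552164302074724 yaw -0.5437056487330624 front [0.6331 0.0348] back [0.5384 0.0357]
unit px (103.58307647705078, 428.0046081542969) c [0.0672 0.5916] l,w 0.11105369939906358 0.014073795723976358 yaw -3.899973496349618
unit px (107.20355987548828, 373.0514831542969) c [0.2106 0.5814] l,w 0.12003034121560875 0.013032992606631807 yaw -4.148264884623341
unit px (210.0, 232.0) c [0.5762 0.3139] l,w 0.09313781334570687 0.02094241203359286 yaw 1.045378127537786
unit px (180.5, 226.5) c [0.5908 0.3917] l,w 0.09112116855882396 0.018569993765711855 yaw 1.3782338597411679
```

View pics/w6.png

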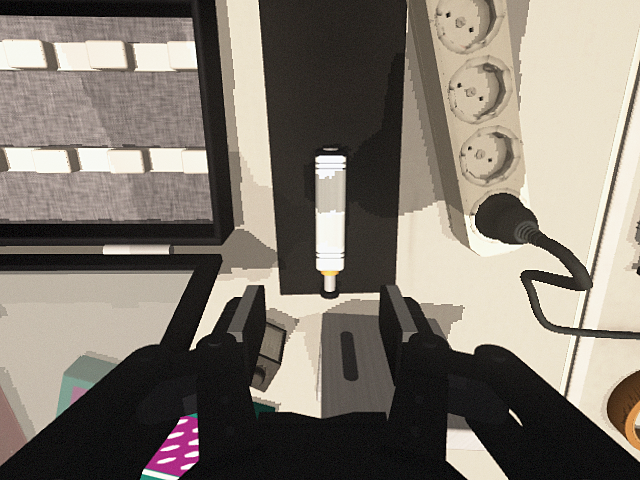

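D: origin ≈ (0.583,0.035), yaw ≈ -1°. Grasp, lift and line up at the plate.

Call:
{"method": "apply_moves", "body": {"offset": [[0.005, 0.006, 0.0375], [0, 0, 0.0375], [0, 0, 0.0375], [0, 0, 0.02], [0, 0, 0.012], [0, 0, 0.006], [0, 0, 0], [0, 0, 0]], "dr": [[0, 0, -0.7], [0, 0, 0], [0, 0, 0], [0, 0, 0], [0, 0, 0], [0, 0, 0], [0, 0, 0], [0, 0, 0]], "claw": [0.05, 0.05, 0.05, 0.05, 0.05, 0.05, 0.05, 0], "grip_force": 60}}

```text
clock: 12.48
tcp_pos: [0.5842, 0.0365, 0.1848]
eef_rot: [0.026, 3.14, 0.0]
ft_force: [0.9, -0.5, -1.0]
finger_gap: 0.0392
finger_force: 0.0
```

Call:
{"method": "apply_moves", "body": {"offset": [[0, 0, 0], [0, 0, 0], [0, 0, 0], [0, 0, 0], [0, 0, 0]], "dr": [[0, 0, 0], [0, 0, 0], [0, 0, 0], [0, 0, 0], [0, 0, 0]], "claw": [0, 0, 0, 0, 0]}}

```text
clock: 12.9
tcp_pos: [0.5844, 0.037, 0.1856]
eef_rot: [0.025, 3.138, 0.0]
ft_force: [-0.4, -0.6, 6.5]
finger_gap: 0.0224
finger_force: 59.7
```

Call:
{"method": "apply_moves", "body": {"offset": [[0, 0, -0.02], [0, 0, -0.03], [0, 0, -0.03], [0, 0.018, 0], [-0.01, 0.018, 0], [-0.01, 0, 0], [0, 0, 0], [0, 0, 0]], "dr": [[0, 0, 0], [0, 0, 0], [0, 0, 0], [0, 0, 2.4], [0, 0, 0], [0, 0, 0], [0, 0, 0], [0, 0, 0]], "claw": [0, 0, 0, 0, 0, 0, 0, 0]}}

```text
clock: 13.57
tcp_pos: [0.6047, 0.0715, 0.2642]
eef_rot: [0.091, 3.14, -0.001]
ft_force: [-0.5, -0.5, -1.1]
finger_gap: 0.0223
finger_force: 59.0
```

```bash
python3 - <<'E'
from h import *
s=arm.get_state();where(s)
E
```

```text
t 13.57 tcp [0.6047 0.0715 0.2642] yaw -3.32 tilt [ 0.0365 -0.0251] F [-0.4757 -0.4506 -1.1273] gap 0.0223 ff 59.0
```

Call:
{"method": "apply_moves", "body": {"offset": [[-0.006, 0, 0], [-0.004, 0, 0], [0, 0, 0], [0, 0, 0]], "dr": [[0, 0, 0], [0, 0, 0], [0, 0, 0], [0, 0, 0]], "claw": [0, 0, 0, 0]}}

```text
clock: 13.9
tcp_pos: [0.6146, 0.0707, 0.2635]
eef_rot: [-0.092, -3.14, 0.001]
ft_force: [-0.6, 0.0, -1.4]
finger_gap: 0.0228
finger_force: 59.0
```

Call:
{"method": "apply_moves", "body": {"offset": [[-0.002, 0, 0], [0, 0, 0], [0, 0, 0]], "dr": [[0, 0, 0], [0, 0, 0], [0, 0, 0]], "claw": [0, 0, 0]}}

```text
clock: 14.15
tcp_pos: [0.6165, 0.071, 0.2635]
eef_rot: [-0.091, -3.139, 0.0]
ft_force: [-0.6, 0.2, -0.8]
finger_gap: 0.0227
finger_force: 59.0
```

Call:
{"method": "apply_moves", "body": {"offset": [[-0.002, 0, 0], [0, 0, 0], [0, 0, 0]], "dr": [[0, 0, 0], [0, 0, 0], [0, 0, 0]], "claw": [0, 0, 0]}}

```text
clock: 14.4
tcp_pos: [0.6185, 0.0709, 0.2635]
eef_rot: [-0.091, -3.139, 0.0]
ft_force: [-2.2, -1.0, -0.5]
finger_gap: 0.0223
finger_force: 59.0
```

Call:
{"method": "apply_moves", "body": {"offset": [[-0.002, 0, 0], [0, 0, 0], [0, 0, 0]], "dr": [[0, 0, 0], [0, 0, 0], [0, 0, 0]], "claw": [0, 0, 0]}}

```text
clock: 14.65
tcp_pos: [0.6205, 0.0709, 0.2635]
eef_rot: [-0.091, -3.14, 0.0]
ft_force: [-2.4, -0.2, -0.4]
finger_gap: 0.0225
finger_force: 59.0
```

Call:
{"method": "apply_moves", "body": {"offset": [[-0.002, 0, 0], [0, 0, 0], [0, 0, 0]], "dr": [[0, 0, 0], [0, 0, 0], [0, 0, 0]], "claw": [0, 0, 0]}}

```text
clock: 14.9
tcp_pos: [0.6225, 0.0707, 0.2635]
eef_rot: [-0.091, -3.14, 0.0]
ft_force: [-4.2, -2.2, -1.9]
finger_gap: 0.0226
finger_force: 59.0
```

Call:
{"method": "apply_moves", "body": {"offset": [[-0.0015, 0, 0], [0, 0, 0], [0, 0, 0]], "dr": [[0, 0, 0], [0, 0, 0], [0, 0, 0]], "claw": [0, 0, 0]}}

```text
clock: 15.15
tcp_pos: [0.624, 0.0706, 0.2636]
eef_rot: [-0.091, -3.14, 0.0]
ft_force: [-4.4, -2.1, -1.6]
finger_gap: 0.0224
finger_force: 59.0
```

Call:
{"method": "apply_moves", "body": {"offset": [[-0.001, 0, 0], [0, 0, 0], [0, 0, 0]], "dr": [[0, 0, 0], [0, 0, 0], [0, 0, 0]], "claw": [0, 0, 0]}}

```text
clock: 15.4
tcp_pos: [0.625, 0.0706, 0.2636]
eef_rot: [-0.091, -3.14, 0.0]
ft_force: [-4.9, -2.2, -1.8]
finger_gap: 0.0227
finger_force: 59.0
```

Call:
{"method": "apply_moves", "body": {"offset": [[0, 0, 0], [0, 0, 0]], "dr": [[0, 0, 0], [0, 0, 0]], "claw": [0, 0]}}

```text
clock: 15.57
tcp_pos: [0.6251, 0.0706, 0.2636]
eef_rot: [-0.091, -3.14, 0.0]
ft_force: [-3.2, -2.0, -2.0]
finger_gap: 0.0221
finger_force: 59.0
```

Noise of about 1 N makes this ambiguous, so I'll average readings while holding.

```bash
cat >> h.py <<'E'
def avg(n=8):
    F=[]
    for _ in range(n): arm.grab_frame("wrist");F.append(arm.get_state()["ft_force"])
    F=np.array(F);print("tcp",np.array(arm.get_state()["tcp_pos"]),"F mean",F.mean(0),"sd",F.std(0),"clock",arm.get_state()["clock"])
E
python3 -c "
from h import *
avg()"
```

```text
tcp [0.6251 0.0706 0.2637] F mean [-4.432  -2.2765 -1.906 ] sd [0.4501 0.3761 0.435 ] clock 15.9667
```

Call:
{"method": "apply_moves", "body": {"offset": [[0.004, 0, 0], [0, 0, 0]], "dr": [[0, 0, 0], [0, 0, 0]], "claw": [0, 0]}}

```text
clock: 16.13
tcp_pos: [0.621, 0.0712, 0.2639]
eef_rot: [0.09, 3.14, 0.001]
ft_force: [-3.3, -1.9, -1.3]
finger_gap: 0.0224
finger_force: 59.0
```

```bash
python3 -c "
from h import *
avg()"
```

```text
tcp [0.6213 0.0712 0.2638] F mean [-3.0703 -0.9626 -1.5777] sd [0.416  0.6384 0.4492] clock 16.5333
```

Call:
{"method": "apply_moves", "body": {"offset": [[0.006, 0, 0], [0, 0, 0]], "dr": [[0, 0, 0], [0, 0, 0]], "claw": [0, 0]}}

```text
clock: 16.7
tcp_pos: [0.6149, 0.0717, 0.2639]
eef_rot: [0.09, 3.139, 0.001]
ft_force: [0.1, 0.6, -0.9]
finger_gap: 0.0222
finger_force: 59.0
```

```bash
python3 -c "
from h import *
avg(6)"
```

```text
tcp [0.6155 0.0715 0.2639] F mean [-0.8621  0.3591 -1.4023] sd [0.2783 0.414  0.5784] clock 17.0
```

Net 3.6 N at 0.6251 and 2.2 N at 0.6213, which is 0.36 N/mm: D is light and goes to pocket 1.

Call:
{"method": "apply_moves", "body": {"offset": [[0.02, 0, 0], [0.03, 0, -0.01], [0.03, 0, -0.025], [0, 0, -0.035], [0, -0.041, -0.005], [0.005, -0.041, 0], [0.01, -0.04, 0], [0.013, -0.038, 0]], "dr": [[0, 0, -1.8], [0, 0, 0], [0, 0, 0], [0, 0, 0], [0, 0, 0], [0, 0, 0], [0, 0, 0], [0, 0, 0]], "claw": [0, 0, 0, 0, 0, 0, 0, 0]}}

```text
clock: 17.67
tcp_pos: [0.5034, -0.0873, 0.3397]
eef_rot: [0.041, 3.138, -0.001]
ft_force: [0.9, -0.6, -1.3]
finger_gap: 0.0226
finger_force: 59.1
```

Call:
{"method": "apply_moves", "body": {"offset": [[0, 0, 0.035], [0, 0, 0.035], [0, 0, 0.03], [0, 0, 0], [0, 0, 0], [0, 0, 0]], "dr": [[0, 0, 0], [0, 0, 0], [0, 0, 0], [0, 0, 0], [0, 0, 0], [0, 0, 0]], "claw": [0, 0, 0, 0, 0, 0]}}

```text
clock: 18.17
tcp_pos: [0.5041, -0.0853, 0.2402]
eef_rot: [0.041, 3.139, -0.001]
ft_force: [1.0, 0.8, -1.0]
finger_gap: 0.0224
finger_force: 59.1
```

```bash
python3 - <<'E'
from h import *
s=arm.get_state();img,c,s=grab("wrist","w7");where(s);go(s,[.5035,-.0905,.21],-1.5)
m=(img.min(2)>140)&(img.max(2).astype(int)-img.min(2)<40);m[165:]=0
for a,r,ct in blobs(img,m,800,6000): print("lab",r,plane(c,[r[0]],.042)[0])
E
```

```text
t 18.17 tcp [ 0.5041 -0.0853  0.2402] yaw -1.5 tilt [ 0.1455 -0.0213] F [ 1.0157  0.7588 -1.0489] gap 0.0224 ff 59.1
offset [ 0.0005 -0.0052  0.0302] turn 0.001875022104005808
lab ((310.4999694824219, 120.0), (58.99999237060547, 43.99999237060547), -0.0) [ 0.427  -0.0895  0.042 ]
lab ((183.5, 119.0), (44.0, 63.0), 90.0) [ 0.4252 -0.1463  0.042 ]
lab ((55.5, 118.5), (45.0, 69.0), 90.0) [ 0.4239 -0.2027  0.042 ]
lab ((56.99496078491211, 78.44312286376953), (114.1971664428711, 18.11246681213379), 0.6510604023933411) [ 0.4076 -0.1977  0.042 ]
```

Call:
{"method": "apply_moves", "body": {"offset": [[0.001, -0.005, 0], [0, 0, 0.012], [0, 0, 0.012], [0, 0, 0.01], [0, 0, 0.006], [0, 0, 0.002], [0, 0, 0], [0, 0, 0]], "dr": [[0, 0, 0], [0, 0, 0], [0, 0, 0], [0, 0, 0], [0, 0, 0], [0, 0, 0], [0, 0, 0], [0, 0, 0]], "claw": [0, 0, 0, 0, 0, 0, 0, 0]}}

```text
clock: 18.88
tcp_pos: [0.502, -0.0901, 0.1967]
eef_rot: [0.041, 3.141, -0.0]
ft_force: [0.1, -0.6, -1.1]
finger_gap: 0.0227
finger_force: 59.3
```

Call:
{"method": "apply_moves", "body": {"offset": [[0, 0, 0.002], [0, 0, 0.001], [0, 0, 0], [0, 0, 0]], "dr": [[0, 0, 0], [0, 0, 0], [0, 0, 0], [0, 0, 0]], "claw": [0, 0, 0, 0]}}

```text
clock: 19.22
tcp_pos: [0.5022, -0.0903, 0.196]
eef_rot: [0.042, 3.141, 0.0]
ft_force: [-8.0, 1.8, 30.5]
finger_gap: 0.0222
finger_force: 63.1
```

Call:
{"method": "apply_moves", "body": {"offset": [[0, 0, 0.001], [0, 0, 0], [0, 0, 0]], "dr": [[0, 0, 0], [0, 0, 0], [0, 0, 0]], "claw": [0, 0, 0]}}

```text
clock: 19.47
tcp_pos: [0.5022, -0.0903, 0.1959]
eef_rot: [0.042, 3.141, 0.001]
ft_force: [-12.3, 1.2, 43.5]
finger_gap: 0.0224
finger_force: 64.8
```

Seated; contact was firmer than needed, so I'll be gentler next time. Release, rise, and go to unit B.

Call:
{"method": "apply_moves", "body": {"offset": [[0, 0, 0], [0, 0, 0], [0, 0, 0], [0, 0, -0.035], [0, 0, -0.041], [0, 0, -0.041], [0, 0, -0.041], [0, 0.01, -0.005]], "dr": [[0, 0, 0], [0, 0, 0], [0, 0, 0], [0, 0, 0], [0, 0, 0], [0, 0, 0], [0, 0, 0], [0, 0, 0]], "claw": [0.04, 0.04, 0.04, 0.04, 0.04, 0.04, 0.04, 0.05]}}

```text
clock: 20.13
tcp_pos: [0.5043, -0.0824, 0.3622]
eef_rot: [0.046, 3.13, -0.003]
ft_force: [1.7, -0.6, 0.4]
finger_gap: 0.0493
finger_force: 0.0
```

Call:
{"method": "apply_moves", "body": {"offset": [[-0.006, 0.039, 0], [-0.006, 0.039, 0], [-0.006, 0.039, 0], [-0.006, 0.039, 0], [-0.006, 0.039, 0], [-0.006, 0.039, 0], [-0.006, 0.039, 0], [-0.006, 0.039, 0]], "dr": [[0, 0, 0], [0, 0, 0], [0, 0, -2], [0, 0, 0], [0, 0, 0], [0, 0, 0], [0, 0, 0], [0, 0, 0]], "claw": [0.05, 0.05, 0.05, 0.05, 0.05, 0.05, 0.05, 0.05]}}

```text
clock: 20.8
tcp_pos: [0.5515, 0.2336, 0.3553]
eef_rot: [0.014, -3.141, 0.0]
ft_force: [0.0, -0.7, -0.7]
finger_gap: 0.0495
finger_force: 0.0
```

Call:
{"method": "apply_moves", "body": {"offset": [[-0.006, 0.039, 0], [-0.006, 0.039, 0], [0, 0.01, 0.025], [0, 0, 0], [0, 0, 0], [0, 0, 0]], "dr": [[0, 0, 0], [0, 0, 0], [0, 0, 0], [0, 0, 0], [0, 0, 0], [0, 0, 0]], "claw": [0.05, 0.05, 0.05, 0.05, 0.05, 0.05]}}

```text
clock: 21.3
tcp_pos: [0.5633, 0.3185, 0.3307]
eef_rot: [-0.011, 3.141, -0.002]
ft_force: [0.7, -0.6, 1.3]
finger_gap: 0.0502
finger_force: 0.0
```

```bash
python3 - <<'E'
from h import *
s=arm.get_state();img,c,s=grab("wrist","w8");where(s);findunit(img,c,s,np.array([.573,.313]));findunit(img,c,s,np.array([.588,.391]))
cv2.imwrite("pics/w8.png",img[:,:,::-1])
img,c,s=grab("top","t8");units(img,c)
E
```

```text
t 21.3 tcp [0.5633 0.3185 0.3307] yaw 0.42 tilt [ 0.0073 -0.0687] F [ 0.72   -0.5849  1.3357] gap 0.0502 ff 0.0
blob c [0.5888 0.3118] px [315.  247.5] l,w 0.06396222625491323 0.020565076679769576 yaw 0.7332243105030993 front [0.6208 0.3122] back [0.5569 0.3114]
blob c [0.6026 0.3896] px [408.8264 263.7559] l,w 0.06252386319871359 0.021087236060795194 yaw 0.02323598338157686 front [0.6338 0.3896] back [0.5713 0.3896]
unit px (103.46552276611328, 427.0862121582031) c [0.0695 0.592 ] l,w 0.11617648916914897 0.015376127323202832 yaw -4.082702384340862
unit px (368.0, 259.0) c [ 0.5064 -0.091 ] l,w 0.09162899462145888 0.020382493568106477 yaw -0.37877932627104255
unit px (485.0, 181.5) c [ 0.7073 -0.3974] l,w 0.06908381754696187 0.034460866574190036 yaw -89.51584910525904
```

View pics/w8.png

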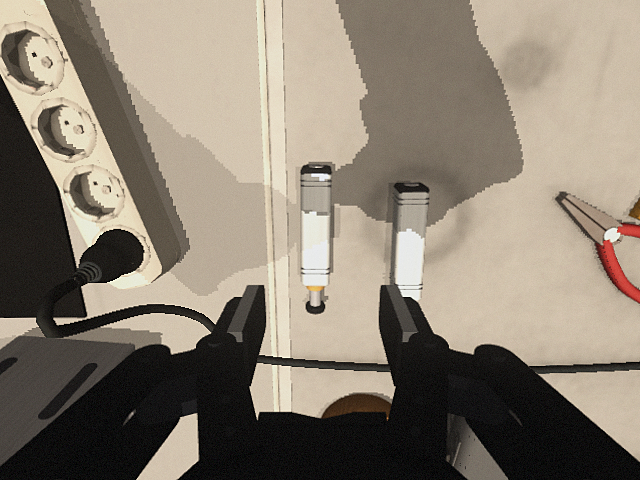

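B: origin ≈ (0.571,0.3117), yaw ≈ 0.7°. Grasp, lift over the strip, then down in front of the plate.

Call:
{"method": "apply_moves", "body": {"offset": [[-0.0085, -0.0055, 0.035], [0, 0, 0.0375], [0, 0, 0.0375], [0, 0, 0.02], [0, 0, 0.01], [0, 0, 0.004], [0, 0, 0], [0, 0, 0]], "dr": [[0, 0, 0], [0, 0, 0], [0, 0, 0], [0, 0, 0], [0, 0, 0], [0, 0, 0], [0, 0, 0], [0, 0, 0]], "claw": [0.05, 0.05, 0.05, 0.05, 0.05, 0.05, 0.05, 0], "grip_force": 60}}

```text
clock: 22.07
tcp_pos: [0.5724, 0.3144, 0.1886]
eef_rot: [-0.013, 3.139, 0.002]
ft_force: [-0.5, -0.0, 0.2]
finger_gap: 0.0389
finger_force: 0.0
```

Call:
{"method": "apply_moves", "body": {"offset": [[0, 0, 0], [0, 0, 0], [0, 0, 0], [0, 0, 0], [0, 0, 0]], "dr": [[0, 0, 0], [0, 0, 0], [0, 0, 0], [0, 0, 0], [0, 0, 0]], "claw": [0, 0, 0, 0, 0]}}

```text
clock: 22.48
tcp_pos: [0.5724, 0.3146, 0.1891]
eef_rot: [-0.013, 3.138, 0.003]
ft_force: [-0.4, -0.5, 6.9]
finger_gap: 0.0224
finger_force: 60.3
```

Call:
{"method": "apply_moves", "body": {"offset": [[0, 0, -0.02], [0, 0, -0.035], [0, 0, -0.04], [0, 0, -0.04], [0, 0, -0.035], [0, -0.03, 0], [0, -0.035, 0], [0, -0.035, 0]], "dr": [[0, 0, 0], [0, 0, 0], [0, 0, 0], [0, 0, 0], [0, 0, 0], [0, 0, 0], [0, 0, 0], [0, 0, 0]], "claw": [0, 0, 0, 0, 0, 0, 0, 0]}}

```text
clock: 23.15
tcp_pos: [0.5719, 0.2139, 0.3585]
eef_rot: [-0.017, 3.139, 0.002]
ft_force: [1.6, -0.8, -1.4]
finger_gap: 0.0221
finger_force: 59.3
```

Call:
{"method": "apply_moves", "body": {"offset": [[-0.005, -0.035, 0], [-0.005, -0.035, 0], [-0.005, -0.035, 0], [-0.005, -0.035, 0], [0, 0, 0], [0, 0, 0.03], [0, 0, 0.03], [0, 0, 0.025]], "dr": [[0, 0, 0], [0, 0, 0], [0, 0, 0], [0, 0, 3.7], [0, 0, 0], [0, 0, 0], [0, 0, 0], [0, 0, 0]], "claw": [0, 0, 0, 0, 0, 0, 0, 0]}}

```text
clock: 23.82
tcp_pos: [0.5932, 0.0744, 0.2713]
eef_rot: [0.088, 3.139, 0.001]
ft_force: [-0.5, 0.7, -1.7]
finger_gap: 0.0226
finger_force: 59.3
```

```bash
python3 - <<'E'
from h import *
avg(4);s=arm.get_state();where(s)
E
```

```text
tcp [0.5936 0.0746 0.2726] F mean [-0.2728 -0.4684 -2.2114] sd [0.5853 0.3977 1.2738] clock 24.0167
t 24.02 tcp [0.5936 0.0746 0.2726] yaw -3.2 tilt [0.0213 0.0035] F [ 0.0354 -0.5925 -1.8525] gap 0.0221 ff 59.3
```

Call:
{"method": "apply_moves", "body": {"offset": [[-0.012, 0, 0.004], [-0.006, 0, 0.003], [0, 0, 0], [0, 0, 0], [0, 0, 0]], "dr": [[0, 0, 0], [0, 0, 0], [0, 0, 0], [0, 0, 0], [0, 0, 0]], "claw": [0, 0, 0, 0, 0]}}

```text
clock: 24.43
tcp_pos: [0.6114, 0.0735, 0.2655]
eef_rot: [0.088, 3.14, 0.0]
ft_force: [0.9, 0.6, -2.1]
finger_gap: 0.0223
finger_force: 59.4
```

```bash
python3 -c "
from h import *
avg(6)"
```

```text
tcp [0.6113 0.0734 0.2648] F mean [ 0.3245 -0.0127 -1.4377] sd [0.3828 0.2685 0.433 ] clock 24.7333
```

Call:
{"method": "apply_moves", "body": {"offset": [[-0.003, 0, 0], [-0.003, 0, 0], [-0.002, 0, 0], [0, 0, 0], [0, 0, 0]], "dr": [[0, 0, 0], [0, 0, 0], [0, 0, 0], [0, 0, 0], [0, 0, 0]], "claw": [0, 0, 0, 0, 0]}}

```text
clock: 25.15
tcp_pos: [0.6192, 0.073, 0.2645]
eef_rot: [-0.088, -3.139, 0.0]
ft_force: [-2.1, 0.6, -0.9]
finger_gap: 0.0222
finger_force: 59.4
```

```bash
python3 -c "
from h import *
avg(6)"
```

```text
tcp [0.6192 0.073  0.2646] F mean [-2.2093 -0.0035 -1.1954] sd [0.4996 0.5836 0.6122] clock 25.45
```

Call:
{"method": "apply_moves", "body": {"offset": [[-0.0015, 0, 0], [-0.0015, 0, 0], [0, 0, 0], [0, 0, 0]], "dr": [[0, 0, 0], [0, 0, 0], [0, 0, 0], [0, 0, 0]], "claw": [0, 0, 0, 0]}}

```text
clock: 25.78
tcp_pos: [0.6223, 0.0728, 0.2646]
eef_rot: [-0.088, -3.14, 0.0]
ft_force: [-3.5, 0.7, -0.4]
finger_gap: 0.0224
finger_force: 59.4
```

```bash
python3 -c "
from h import *
avg(6)"
```

```text
tcp [0.6223 0.0728 0.2646] F mean [-3.2662  0.8612 -1.5816] sd [0.4185 0.4395 0.4073] clock 26.0833
```

Slope ambiguous; I'll sample nearer the contact point instead of pressing deeper.

Call:
{"method": "apply_moves", "body": {"offset": [[0.003, 0, 0], [0.0025, 0, 0], [0, 0, 0], [0, 0, 0]], "dr": [[0, 0, 0], [0, 0, 0], [0, 0, 0], [0, 0, 0]], "claw": [0, 0, 0, 0]}}

```text
clock: 26.42
tcp_pos: [0.617, 0.0731, 0.2649]
eef_rot: [0.088, 3.14, 0.0]
ft_force: [-1.7, 0.3, -2.4]
finger_gap: 0.0225
finger_force: 59.3
```

```bash
python3 -c "
from h import *
avg(8)"
```

```text
tcp [0.617  0.0731 0.2647] F mean [-1.5729  0.535  -2.0699] sd [0.6195 0.296  0.6404] clock 26.8167
```

Call:
{"method": "apply_moves", "body": {"offset": [[0.0015, 0, 0], [0, 0, 0], [0, 0, 0], [0, 0, 0]], "dr": [[0, 0, 0], [0, 0, 0], [0, 0, 0], [0, 0, 0]], "claw": [0, 0, 0, 0]}}

```text
clock: 27.15
tcp_pos: [0.6155, 0.0731, 0.2648]
eef_rot: [0.088, 3.14, -0.0]
ft_force: [-1.4, 0.5, -2.7]
finger_gap: 0.0223
finger_force: 59.3
```

```bash
python3 -c "
from h import *
avg(8)"
```

```text
tcp [0.6154 0.0732 0.2647] F mean [-0.5457  0.48   -1.8954] sd [0.4457 0.6118 0.611 ] clock 27.55
```

Call:
{"method": "apply_moves", "body": {"offset": [[-0.003, 0, 0], [-0.003, 0, 0], [-0.002, 0, 0], [0, 0, 0], [0, 0, 0]], "dr": [[0, 0, 0], [0, 0, 0], [0, 0, 0], [0, 0, 0], [0, 0, 0]], "claw": [0, 0, 0, 0, 0]}}

```text
clock: 27.97
tcp_pos: [0.6232, 0.0728, 0.2645]
eef_rot: [-0.088, -3.139, 0.0]
ft_force: [-2.7, 1.5, -1.3]
finger_gap: 0.0227
finger_force: 59.5
```

```bash
python3 -c "
from h import *
avg(10)"
```

```text
tcp [0.6233 0.0727 0.2647] F mean [-3.4005  0.4365 -0.8811] sd [0.2696 0.3445 0.594 ] clock 28.4667
```

Fit: 0.3 N/mm from contact at 0.6155 and 3.1 N at about 8 mm, so B is also light and goes to pocket 2.

Call:
{"method": "apply_moves", "body": {"offset": [[0.02, 0, 0], [0.03, 0, -0.01], [0.03, 0, -0.025], [0, 0, -0.035], [0, -0.041, -0.005], [0.005, -0.041, 0], [0.01, -0.04, 0], [0.01, -0.04, 0]], "dr": [[0, 0, -1.7], [0, 0, 0], [0, 0, 0], [0, 0, 0], [0, 0, 0], [0, 0, 0], [0, 0, 0], [0, 0, 0]], "claw": [0, 0, 0, 0, 0, 0, 0, 0]}}

```text
clock: 29.13
tcp_pos: [0.5147, -0.0879, 0.3409]
eef_rot: [0.041, 3.136, -0.002]
ft_force: [1.1, -1.0, -2.4]
finger_gap: 0.0223
finger_force: 59.3
```

Call:
{"method": "apply_moves", "body": {"offset": [[0.01, -0.038, 0], [0, -0.022, 0], [0, 0, 0.035], [0, 0, 0.035], [0, 0, 0.03], [0, 0, 0], [0, 0, 0], [0, 0, 0]], "dr": [[0, 0, 0], [0, 0, 0], [0, 0, 0], [0, 0, 0], [0, 0, 0], [0, 0, 0], [0, 0, 0], [0, 0, 0]], "claw": [0, 0, 0, 0, 0, 0, 0, 0]}}

```text
clock: 29.8
tcp_pos: [0.5039, -0.146, 0.2414]
eef_rot: [0.041, 3.138, -0.001]
ft_force: [1.1, -0.3, -1.6]
finger_gap: 0.0224
finger_force: 59.4
```

```bash
cat >> h.py <<'E'
def labels(img,c):
    m=(img.min(2)>140)&(img.max(2).astype(int)-img.min(2)<40);m[165:]=0
    for a,r,ct in blobs(img,m,800,6000): print("lab",r[0],plane(c,[r[0]],.042)[0])
E
python3 - <<'E'
from h import *
s=arm.get_state();img,c,s=grab("wrist","w9");where(s);go(s,[.502,-.1465,.21],-1.5);labels(img,c)
E
```

```text
t 29.8 tcp [ 0.5039 -0.146   0.2414] yaw -1.51 tilt [ 0.1939 -0.0571] F [ 1.0536 -0.3386 -1.5585] gap 0.0224 ff 59.4
offset [ 0.0019 -0.0005  0.0314] turn -0.011204014765586967
lab (448.0, 115.5) [ 0.4267 -0.0884  0.042 ]
lab (321.0, 116.0) [ 0.4254 -0.1455  0.042 ]
lab (195.0, 116.0) [ 0.424  -0.2021  0.042 ]
lab (67.5, 115.0) [ 0.4224 -0.2587  0.042 ]
lab (165.5, 76.0) [ 0.4073 -0.2125  0.042 ]
```

Call:
{"method": "apply_moves", "body": {"offset": [[0.001, 0, 0.012], [0, 0, 0.012], [0, 0, 0.008], [0, 0, 0.004], [0, 0, 0.001], [0, 0, 0], [0, 0, 0]], "dr": [[0, 0, 0], [0, 0, 0], [0, 0, 0], [0, 0, 0], [0, 0, 0], [0, 0, 0], [0, 0, 0]], "claw": [0, 0, 0, 0, 0, 0, 0]}}

```text
clock: 30.43
tcp_pos: [0.5018, -0.1456, 0.203]
eef_rot: [0.041, 3.141, -0.0]
ft_force: [0.6, -0.3, -1.3]
finger_gap: 0.0224
finger_force: 59.4
```

Call:
{"method": "apply_moves", "body": {"offset": [[0, 0, 0.002], [0, 0, 0], [0, 0, 0]], "dr": [[0, 0, 0], [0, 0, 0], [0, 0, 0]], "claw": [0, 0, 0]}}

```text
clock: 30.68
tcp_pos: [0.5016, -0.1455, 0.2008]
eef_rot: [0.041, 3.141, -0.0]
ft_force: [-0.5, -0.6, -1.8]
finger_gap: 0.0223
finger_force: 59.4
```

Call:
{"method": "apply_moves", "body": {"offset": [[0, 0, 0.001], [0, 0, 0], [0, 0, 0]], "dr": [[0, 0, 0], [0, 0, 0], [0, 0, 0]], "claw": [0, 0, 0]}}

```text
clock: 30.93
tcp_pos: [0.5016, -0.1455, 0.1997]
eef_rot: [0.041, 3.141, 0.0]
ft_force: [-0.6, 0.1, -1.4]
finger_gap: 0.0225
finger_force: 59.4
```

Call:
{"method": "apply_moves", "body": {"offset": [[0, 0, 0.0007], [0, 0, 0], [0, 0, 0], [0, 0, 0], [0, 0, 0], [0, 0, -0.035], [0, 0, -0.04], [0, 0, -0.04]], "dr": [[0, 0, 0], [0, 0, 0], [0, 0, 0], [0, 0, 0], [0, 0, 0], [0, 0, 0], [0, 0, 0], [0, 0, 0]], "claw": [0, 0, 0.04, 0.04, 0.04, 0.04, 0.04, 0.04]}}

```text
clock: 31.6
tcp_pos: [0.5011, -0.1454, 0.3147]
eef_rot: [-0.041, -3.139, -0.0]
ft_force: [0.6, -0.5, 1.0]
finger_gap: 0.0399
finger_force: 0.0
```

Call:
{"method": "apply_moves", "body": {"offset": [[0, 0, -0.04], [0, 0.03, 0], [-0.005, 0.039, 0], [-0.005, 0.039, 0], [-0.005, 0.039, 0], [-0.005, 0.039, 0], [-0.005, 0.039, 0], [-0.005, 0.039, 0]], "dr": [[0, 0, 0], [0, 0, 0], [0, 0, 0], [0, 0, 0], [0, 0, 0], [0, 0, 0], [0, 0, 0], [0, 0, 0]], "claw": [0.05, 0.05, 0.05, 0.05, 0.05, 0.05, 0.05, 0.05]}}

```text
clock: 32.27
tcp_pos: [0.5385, 0.1195, 0.3541]
eef_rot: [0.041, 3.141, 0.0]
ft_force: [1.0, -0.6, -0.5]
finger_gap: 0.0497
finger_force: 0.0
```

Call:
{"method": "apply_moves", "body": {"offset": [[-0.005, 0.039, 0], [-0.005, 0.039, 0], [-0.005, 0.039, 0], [-0.005, 0.039, 0], [-0.005, 0.039, 0], [-0.005, 0.039, 0], [0, 0.034, 0.02], [0, 0, 0]], "dr": [[0, 0, 0], [0, 0, -1], [0, 0, -1], [0, 0, 0], [0, 0, 0], [0, 0, 0], [0, 0, 0], [0, 0, 0]], "claw": [0.05, 0.05, 0.05, 0.05, 0.05, 0.05, 0.05, 0.05]}}

```text
clock: 32.93
tcp_pos: [0.5656, 0.3939, 0.3303]
eef_rot: [0.028, -3.136, -0.006]
ft_force: [-3.2, -0.6, -0.8]
finger_gap: 0.0504
finger_force: 0.0
```

Call:
{"method": "apply_moves", "body": {"offset": [[0, 0, 0], [0, 0, 0], [0, 0, 0]], "dr": [[0, 0, 0], [0, 0, 0], [0, 0, 0]], "claw": [0.05, 0.05, 0.05]}}

```text
clock: 33.18
tcp_pos: [0.5704, 0.3837, 0.3344]
eef_rot: [-0.01, 3.141, -0.002]
ft_force: [-0.6, -0.7, 0.1]
finger_gap: 0.0502
finger_force: 0.0
```

```bash
python3 - <<'E'
from h import *
s=arm.get_state();img,c,s=grab("wrist","w10");where(s);findunit(img,c,s,np.array([.588,.391]))
img2,c,s=grab("top","t10");units(img2,c)
a=cv2.resize(img[:,100:540],(390,425));b=cv2.resize(img2[170:305,340:520],(410,308));cv2.imwrite("pics/v10.png",np.hstack([a,np.vstack([b,np.zeros((117,410,3),np.uint8)])])[:,:,::-1])
E
```

```text
t 33.18 tcp [0.5704 0.3837 0.3344] yaw 0.37 tilt [ 0.0537 -0.0563] F [-0.6116 -0.7091  0.0593] gap 0.0502 ff 0.0
blob c [0.6    0.4128] px [358.262  250.5349] l,w 0.06349115070957491 0.021042752536965907 yaw -5.551306831139701 front [0.6316 0.4098] back [0.5684 0.4159]
unit px (103.47943115234375, 427.0897216796875) c [0.0695 0.5919] l,w 0.11619590255756573 0.015508531924042081 yaw -4.188537275957907
unit px (390.0, 259.0) c [ 0.5063 -0.147 ] l,w 0.09169637903642705 0.020430281877232125 yaw -0.5541042050741336
unit px (368.0, 259.0) c [ 0.5064 -0.091 ] l,w 0.09162899462145888 0.020382493568106477 yaw -0.37877932627104255
unit px (485.0, 181.5) c [ 0.7073 -0.3974] l,w 0.06908381754696187 0.034460866574190036 yaw -89.51584910525904
```

View pics/v10.png

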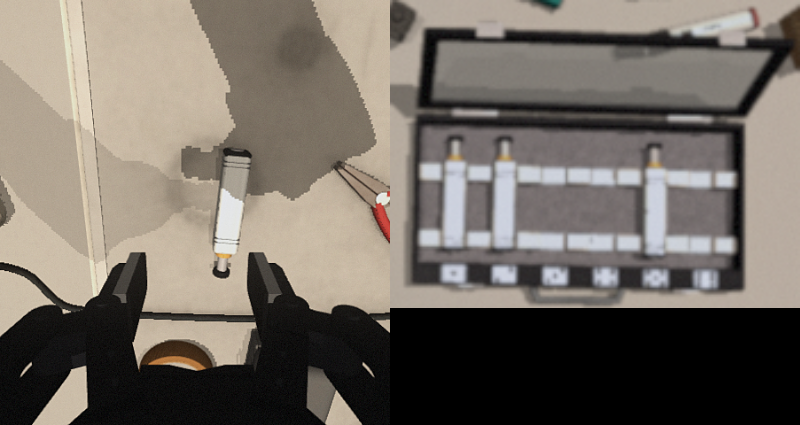

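Unit A was knocked aside: tail (369,173), barrel front (356,286) in the wrist picture. Pockets 1, 2 and 5 look well filled. Measuring A's edges.

```bash
python3 - <<'E'
from h import *
img,c,s=grab("wrist");where(s);g=cv2.medianBlur(img,3).astype(int)
sat=g.max(2)-g.min(2)
pts=[]
for v in (190,200,215,235,250,262,275):
    row=(sat[v]<22)&(g[v].min(1)>110); e=np.flatnonzero(row[335:405])+335
    # longest run
    runs=np.split(e,np.flatnonzero(np.diff(e)>1)+1);r=max(runs,key=len);print(v,r[0],r[-1]);pts.append(((r[0]+r[-1])/2,v))
P=plane(c,pts,.0275)[:,:2];f=np.polyfit(P[:,0],P[:,1],1);print(P,"yaw",np.degrees(np.arctan(f[0])))
for u in (352,357,362): print(u,[(int(g[v,u].min()),int(sat[v,u])) for v in range(272,296,2)])
for u in (362,368,374): print(u,[(int(g[v,u].min())) for v in range(164,190,2)])
E
```

```text
t 33.28 tcp [0.5705 0.3838 0.3347] yaw 0.36 tilt [ 0.067  -0.0129] F [0.253  0.5793 0.7123] gap 0.0503 ff 0.0
190 375 377
200 351 357
215 351 355
235 348 372
250 347 369
262 345 368
275 344 365
[[0.548  0.4253]
 [0.5562 0.4082]
 [0.5686 0.4079]
 [0.5856 0.4142]
 [0.5988 0.413 ]
 [0.6096 0.4122]
 [0.6216 0.4109]] yaw -4.057142009862432
352 [(230, 3), (216, 6), (228, 3), (227, 2), (227, 2), (227, 2), (227, 3), (146, 78), (81, 143), (91, 131), (185, 30), (181, 27)]
357 [(232, 2), (215, 2), (228, 3), (227, 3), (225, 4), (225, 4), (224, 7), (182, 31), (79, 142), (84, 115), (156, 34), (167, 36)]
362 [(227, 5), (214, 6), (228, 4), (227, 3), (226, 3), (226, 3), (227, 4), (199, 24), (163, 36), (167, 34), (167, 35), (164, 37)]
362 [81, 68, 70, 27, 29, 27, 131, 149, 148, 134, 149, 148, 131]
368 [85, 82, 74, 94, 23, 25, 87, 149, 147, 143, 127, 154, 122]
374 [87, 87, 72, 25, 25, 24, 49, 150, 147, 146, 126, 150, 132]
```

A: origin ≈ (0.582,0.4145), yaw ≈ -5.2°. Grasp and carry to the plate.

Call:
{"method": "apply_moves", "body": {"offset": [[-0.0127, 0.032, 0.0], [0, 0, 0.0375], [0, 0, 0.0375], [0, 0, 0.0375], [0, 0, 0.02], [0, 0, 0.011], [0, 0, 0.004], [0, 0, 0]], "dr": [[0, 0, 5.6], [0, 0, 0], [0, 0, 0], [0, 0, 0], [0, 0, 0], [0, 0, 0], [0, 0, 0], [0, 0, 0]], "claw": [0.05, 0.05, 0.05, 0.05, 0.05, 0.05, 0.05, 0.05], "grip_force": 60}}

```text
clock: 34.0
tcp_pos: [0.5825, 0.4172, 0.1868]
eef_rot: [0.141, 3.138, 0.0]
ft_force: [-0.4, 0.5, 0.4]
finger_gap: 0.0501
finger_force: 0.0
```

Call:
{"method": "apply_moves", "body": {"offset": [[0, 0, 0], [0, 0, 0], [0, 0, 0], [0, 0, 0], [0, 0, 0], [0, 0, 0]], "dr": [[0, 0, 0], [0, 0, 0], [0, 0, 0], [0, 0, 0], [0, 0, 0], [0, 0, 0]], "claw": [0, 0, 0, 0, 0, 0]}}

```text
clock: 34.5
tcp_pos: [0.5831, 0.4179, 0.1891]
eef_rot: [0.14, 3.135, 0.003]
ft_force: [-0.3, -0.9, 7.0]
finger_gap: 0.0224
finger_force: 61.2
```

Call:
{"method": "apply_moves", "body": {"offset": [[0, 0, -0.02], [0, 0, -0.035], [0, 0, -0.04], [0, 0, -0.04], [0, 0, -0.033], [0, -0.03, 0], [0, -0.035, 0], [0, -0.035, 0]], "dr": [[0, 0, 0], [0, 0, 0], [0, 0, 0], [0, 0, 0], [0, 0, 0], [0, 0, 0], [0, 0, 0], [0, 0, 0]], "claw": [0, 0, 0, 0, 0, 0, 0, 0]}}

```text
clock: 35.17
tcp_pos: [0.5727, 0.3175, 0.3561]
eef_rot: [0.137, 3.136, 0.003]
ft_force: [0.1, -1.4, -2.4]
finger_gap: 0.0221
finger_force: 60.1
```

Call:
{"method": "apply_moves", "body": {"offset": [[-0.006, -0.035, 0], [-0.006, -0.035, 0], [-0.006, -0.035, 0], [-0.006, -0.035, 0], [-0.006, -0.035, 0], [-0.006, -0.035, 0], [-0.006, -0.03, 0], [0, 0, 0]], "dr": [[0, 0, 0], [0, 0, 0], [0, 0, 0], [0, 0, 0], [0, 0, 0], [0, 0, 0], [0, 0, -1.9], [0, 0, 0]], "claw": [0, 0, 0, 0, 0, 0, 0, 0]}}

```text
clock: 35.83
tcp_pos: [0.5942, 0.0663, 0.3555]
eef_rot: [0.102, 3.138, -0.008]
ft_force: [-1.0, -1.3, -1.8]
finger_gap: 0.0219
finger_force: 60.1
```

Call:
{"method": "apply_moves", "body": {"offset": [[0, 0, 0.03], [0, 0, 0.03], [0, 0, 0.03], [0, 0, 0], [0, 0, 0], [0, 0, 0]], "dr": [[0, 0, 0], [0, 0, 0], [0, 0, 0], [0, 0, 0], [0, 0, 0], [0, 0, 0]], "claw": [0, 0, 0, 0, 0, 0]}}

```text
clock: 36.33
tcp_pos: [0.5945, 0.0753, 0.2664]
eef_rot: [0.088, 3.138, 0.001]
ft_force: [0.7, -0.4, -0.7]
finger_gap: 0.0223
finger_force: 60.1
```

```bash
python3 - <<'E'
from h import *
avg(4);s=arm.get_state();where(s)
E
```

```text
tcp [0.5944 0.0753 0.2664] F mean [ 0.2463 -0.0846 -1.1397] sd [0.254  0.1903 0.3516] clock 36.5333
t 36.53 tcp [0.5944 0.0753 0.2664] yaw -3.21 tilt [0.1809 0.0338] F [ 0.3788  0.2207 -0.7568] gap 0.0222 ff 60.1
```

Call:
{"method": "apply_moves", "body": {"offset": [[-0.011, 0, 0.001], [-0.006, 0, 0.001], [0, 0, 0], [0, 0, 0], [0, 0, 0]], "dr": [[0, 0, 0], [0, 0, 0], [0, 0, 0], [0, 0, 0], [0, 0, 0]], "claw": [0, 0, 0, 0, 0]}}

```text
clock: 36.95
tcp_pos: [0.6103, 0.0741, 0.2626]
eef_rot: [-0.088, -3.14, 0.0]
ft_force: [-0.3, 0.6, -0.7]
finger_gap: 0.0226
finger_force: 60.1
```

Call:
{"method": "apply_moves", "body": {"offset": [[-0.003, 0, 0], [-0.003, 0, 0], [-0.001, 0, 0], [0, 0, 0], [0, 0, 0]], "dr": [[0, 0, 0], [0, 0, 0], [0, 0, 0], [0, 0, 0], [0, 0, 0]], "claw": [0, 0, 0, 0, 0]}}

```text
clock: 37.37
tcp_pos: [0.6172, 0.0739, 0.2623]
eef_rot: [-0.088, -3.139, 0.0]
ft_force: [-2.8, 0.5, 0.7]
finger_gap: 0.0221
finger_force: 60.2
```

```bash
python3 -c "
from h import *
avg(6)"
```

```text
tcp [0.6174 0.0738 0.2624] F mean [-2.9132  0.2614 -1.2537] sd [0.3768 0.4647 0.313 ] clock 37.6667
```

Call:
{"method": "apply_moves", "body": {"offset": [[-0.0015, 0, 0], [-0.0015, 0, 0], [0, 0, 0], [0, 0, 0]], "dr": [[0, 0, 0], [0, 0, 0], [0, 0, 0], [0, 0, 0]], "claw": [0, 0, 0, 0]}}

```text
clock: 38.0
tcp_pos: [0.6202, 0.0737, 0.2622]
eef_rot: [-0.088, -3.139, 0.0]
ft_force: [-5.4, 2.2, -0.3]
finger_gap: 0.0222
finger_force: 60.3
```

```bash
python3 -c "
from h import *
avg(6)"
```

```text
tcp [0.6202 0.0737 0.2623] F mean [-5.2419  0.5581 -0.065 ] sd [0.251  0.3827 0.5098] clock 38.3
```

Slope 0.83 N/mm: A is medium and goes to pocket 3.

Call:
{"method": "apply_moves", "body": {"offset": [[0.02, 0, 0], [0.03, 0, -0.01], [0.03, 0, -0.025], [0, 0, -0.035], [0, -0.041, -0.005], [0.005, -0.041, 0], [0.01, -0.04, 0], [0.01, -0.04, 0]], "dr": [[0, 0, -1.7], [0, 0, 0], [0, 0, 0], [0, 0, 0], [0, 0, 0], [0, 0, 0], [0, 0, 0], [0, 0, 0]], "claw": [0, 0, 0, 0, 0, 0, 0, 0]}}

```text
clock: 38.97
tcp_pos: [0.512, -0.0872, 0.3387]
eef_rot: [0.041, 3.136, -0.002]
ft_force: [0.4, -0.7, -1.3]
finger_gap: 0.0221
finger_force: 60.1
```

Call:
{"method": "apply_moves", "body": {"offset": [[0.008, -0.04, 0], [0, -0.04, 0], [0, -0.037, 0], [0, 0, 0.035], [0, 0, 0.035], [0, 0, 0.025], [0, 0, 0], [0, 0, 0]], "dr": [[0, 0, 0], [0, 0, 0], [0, 0, 0], [0, 0, 0], [0, 0, 0], [0, 0, 0], [0, 0, 0], [0, 0, 0]], "claw": [0, 0, 0, 0, 0, 0, 0, 0]}}

```text
clock: 39.63
tcp_pos: [0.5005, -0.2022, 0.2423]
eef_rot: [-0.042, -3.141, 0.001]
ft_force: [0.7, 0.6, -1.8]
finger_gap: 0.0219
finger_force: 60.1
```

```bash
python3 - <<'E'
from h import *
s=arm.get_state();img,c,s=grab("wrist","w11");where(s);go(s,[.4997,-.2025,.21],-1.5);labels(img,c)
E
```

```text
t 39.63 tcp [ 0.5005 -0.2022  0.2423] yaw -1.52 tilt [-0.0257 -0.021 ] F [ 0.7166  0.5519 -1.8457] gap 0.0219 ff 60.1
offset [ 0.0008 -0.0003  0.0323] turn -0.022110576519948744
lab (446.0, 121.5) [ 0.4253 -0.1448  0.042 ]
lab (321.5, 122.0) [ 0.4239 -0.2014  0.042 ]
lab (196.49998474121094, 121.5) [ 0.4223 -0.2582  0.042 ]
lab (572.0, 120.5) [ 0.4266 -0.0882  0.042 ]
lab (71.0, 120.5) [ 0.4207 -0.3146  0.042 ]
lab (276.0, 83.0) [ 0.407 -0.221  0.042]
```

Call:
{"method": "apply_moves", "body": {"offset": [[0, 0, 0.012], [0, 0, 0.012], [0, 0, 0.008], [0, 0, 0.004], [0, 0, 0.001], [0, 0, 0], [0, 0, 0]], "dr": [[0, 0, 0], [0, 0, 0], [0, 0, 0], [0, 0, 0], [0, 0, 0], [0, 0, 0], [0, 0, 0]], "claw": [0, 0, 0, 0, 0, 0, 0]}}

```text
clock: 40.27
tcp_pos: [0.5004, -0.2018, 0.2057]
eef_rot: [0.041, 3.141, -0.0]
ft_force: [0.6, -0.9, -1.3]
finger_gap: 0.0226
finger_force: 60.1
```

Call:
{"method": "apply_moves", "body": {"offset": [[0, 0, 0.003], [0, 0, 0], [0, 0, 0]], "dr": [[0, 0, 0], [0, 0, 0], [0, 0, 0]], "claw": [0, 0, 0]}}

```text
clock: 40.52
tcp_pos: [0.5003, -0.2017, 0.2026]
eef_rot: [0.041, 3.141, -0.0]
ft_force: [-0.3, -0.3, -0.3]
finger_gap: 0.0222
finger_force: 60.1
```

Call:
{"method": "apply_moves", "body": {"offset": [[0, 0, 0.0015], [0, 0, 0], [0, 0, 0]], "dr": [[0, 0, 0], [0, 0, 0], [0, 0, 0]], "claw": [0, 0, 0]}}

```text
clock: 40.77
tcp_pos: [0.5003, -0.2017, 0.201]
eef_rot: [-0.041, -3.141, -0.0]
ft_force: [-0.4, -0.3, -1.1]
finger_gap: 0.0223
finger_force: 60.1
```

Call:
{"method": "apply_moves", "body": {"offset": [[0, 0, 0.0012], [0, 0, 0.0006], [0, 0, 0], [0, 0, 0], [0, 0, 0], [0, 0, 0], [0, 0, -0.035], [0, 0, -0.04]], "dr": [[0, 0, 0], [0, 0, 0], [0, 0, 0], [0, 0, 0], [0, 0, 0], [0, 0, 0], [0, 0, 0], [0, 0, 0]], "claw": [0, 0, 0, 0.04, 0.04, 0.04, 0.04, 0.04]}}

```text
clock: 41.43
tcp_pos: [0.499, -0.2012, 0.2726]
eef_rot: [-0.041, -3.135, -0.003]
ft_force: [1.0, -0.1, -0.2]
finger_gap: 0.0408
finger_force: 0.0
```

Call:
{"method": "apply_moves", "body": {"offset": [[0, 0, -0.04], [0, 0, -0.04], [0, 0, -0.04], [0, 0, -0.04], [0, 0, -0.01], [0, 0, 0], [0, 0, 0], [0, 0, 0]], "dr": [[0, 0, 0], [0, 0, 0], [0, 0, 0], [0, 0, 0], [0, 0, 0], [0, 0, 0], [0, 0, 0], [0, 0, 0]], "claw": [0.05, 0, 0, 0, 0, 0, 0, 0]}}

```text
clock: 42.1
tcp_pos: [0.4998, -0.2015, 0.4425]
eef_rot: [-0.041, -3.139, -0.001]
ft_force: [0.8, 0.9, -0.2]
finger_gap: -0.0002
finger_force: 0.0
```

```bash
python3 - <<'E'
from h import *
s=arm.get_state();where(s);img,c,s=grab("wrist","w12")
a=cv2.resize(img,(440,330))
i2,c2,_=grab("top","t12");i3,c3,_=grab("side","s12")
print("side pts");
b=cv2.resize(i3[190:420,230:410],(360,330))
cv2.imwrite("pics/v12.png",np.hstack([a,b])[:,:,::-1]);units(i2,c2)
E
```

```text
t 42.1 tcp [ 0.4998 -0.2015  0.4425] yaw -1.5 tilt [-0.1555  0.0497] F [ 0.8067  0.874  -0.1901] gap -0.0002 ff 0.0
side pts
unit px (103.46692657470703, 427.5292053222656) c [0.0684 0.592 ] l,w 0.11392622023336274 0.014289277509252829 yaw -4.305995539232345
unit px (368.0, 252.0) c [ 0.5242 -0.0911] l,w 0.05609911456610602 0.020382493568106477 yaw -0.3955059929328824
unit px (484.5, 181.5) c [ 0.7073 -0.3961] l,w 0.06641161934074458 0.03445527031425138 yaw -89.5180172882187
```

View pics/v12.png

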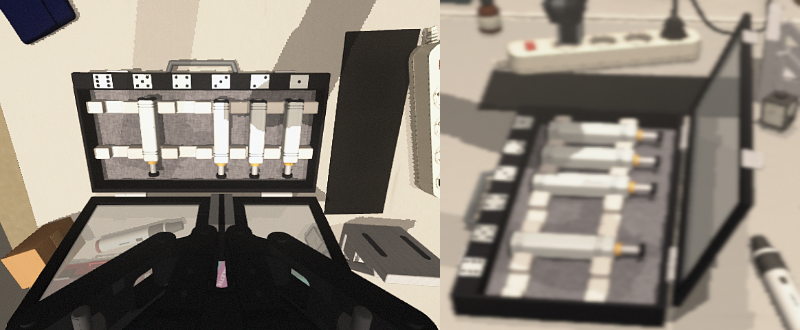

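All four units sit in pockets 1, 2, 3 and 5, and the lid leans back open. Now hop over the lid with closed fingers and come down behind it.

Call:
{"method": "apply_moves", "body": {"offset": [[0, 0, -0.01], [-0.034, -0.005, 0], [-0.034, -0.005, 0], [-0.034, -0.005, 0], [-0.034, -0.005, 0], [-0.034, -0.004, 0], [-0.034, -0.004, 0], [-0.034, 0, 0]], "dr": [[0, 0, 0], [0, 0, 0], [0, 0, 0], [0, 0, 0], [0, 0, 0], [0, 0, 0], [0, 0, 0], [0, 0, 0]], "claw": [0, 0, 0, 0, 0, 0, 0, 0]}}

```text
clock: 42.92
tcp_pos: [0.7387, -0.2371, 0.4542]
eef_rot: [-0.043, -3.141, 0.001]
ft_force: [0.5, -0.5, 0.4]
finger_gap: 0.0001
finger_force: 0.0
```

Call:
{"method": "apply_moves", "body": {"offset": [[0, 0, 0], [0, 0, 0], [0, 0, 0.02], [0, 0, 0.02], [0, 0, 0.02], [0, 0, 0.015], [0, 0, 0], [0, 0, 0]], "dr": [[0, 0, 0], [0, 0, 0], [0, 0, 0], [0, 0, 0], [0, 0, 0], [0, 0, 0], [0, 0, 0], [0, 0, 0]], "claw": [0, 0, 0, 0, 0, 0, 0, 0]}}

```text
clock: 43.58
tcp_pos: [0.7366, -0.2362, 0.3794]
eef_rot: [-0.042, -3.14, -0.0]
ft_force: [-0.4, -0.5, 1.3]
finger_gap: 0.0002
finger_force: 0.0
```

```bash
python3 - <<'E'
from h import *
s=arm.get_state();where(s)
E
```

```text
t 43.58 tcp [ 0.7366 -0.2362  0.3794] yaw -1.54 tilt [-0.0881  0.0081] F [-0.4203 -0.4628  1.2983] gap 0.0002 ff 0.0
```

Call:
{"method": "apply_moves", "body": {"offset": [[0.01, 0, 0.006], [0.01, 0, 0.005], [0.01, 0, 0], [0.01, 0, 0], [0.01, 0, 0], [0.01, 0, 0], [0, 0, 0]], "dr": [[0, 0, 0], [0, 0, 0], [0, 0, 0], [0, 0, 0], [0, 0, 0], [0, 0, 0], [0, 0, 0]], "claw": [0, 0, 0, 0, 0, 0, 0]}}

```text
clock: 44.17
tcp_pos: [0.6763, -0.2354, 0.3709]
eef_rot: [0.044, 3.14, -0.002]
ft_force: [0.7, -0.6, 0.1]
finger_gap: -0.0
finger_force: 0.0
```

Call:
{"method": "apply_moves", "body": {"offset": [[0.01, 0, 0], [0.01, 0, 0], [0.01, 0, 0], [0.01, 0, 0], [0, 0, 0]], "dr": [[0, 0, 0], [0, 0, 0], [0, 0, 0], [0, 0, 0], [0, 0, 0]], "claw": [0, 0, 0, 0, 0]}}

```text
clock: 44.58
tcp_pos: [0.6372, -0.2339, 0.3704]
eef_rot: [0.043, 3.139, -0.001]
ft_force: [-0.2, -0.2, 0.5]
finger_gap: -0.0003
finger_force: 0.0
```

No contact yet; check the lid's image position numerically.

```bash
python3 - <<'E'
from h import *
old=cv2.imread("pics/t12.png")[:,:,::-1]
img,c,s=grab("top","t13");side,cs,_=grab("side","s13");so=cv2.imread("pics/s12.png")[:,:,::-1]
for u in (365,375,390,480,495):
    for n,i in(("old",old),("new",img)): 
        d=np.flatnonzero(i[160:235,u].max(1)<60)+160;r=np.split(d,np.flatnonzero(np.diff(d)>1)+1);print(u,n,[(a[0],a[-1]) for a in r if len(a)])
d=np.abs(side.astype(int)-so).max(2);print("side diff near lid",[(v,int((d[v,345:390]>40).sum())) for v in range(205,400,15)])
for z in (.17,.19,.2,.21,.22): print(z,plane(c,[(375,184)],z)[0],plane(c,[(420,184)],z)[0])
# side view free-edge corners
for p in [(384,207),(381,345)]:
    print([plane(cs,[p],z)[0] for z in (.18,.2,.22)])
E
```

```text
365 old [(np.int64(183), np.int64(187)), (np.int64(214), np.int64(217)), (np.int64(220), np.int64(224))]
365 new [(np.int64(198), np.int64(201)), (np.int64(215), np.int64(217)), (np.int64(220), np.int64(224)), (np.int64(230), np.int64(231))]
375 old [(np.int64(183), np.int64(187)), (np.int64(215), np.int64(217)), (np.int64(222), np.int64(225))]
375 new [(np.int64(198), np.int64(201)), (np.int64(215), np.int64(217)), (np.int64(221), np.int64(224))]
390 old [(np.int64(164), np.int64(164)), (np.int64(186), np.int64(187)), (np.int64(215), np.int64(218)), (np.int64(221), np.int64(225)), (np.int64(230), np.int64(230))]
390 new [(np.int64(164), np.int64(164)), (np.int64(199), np.int64(201)), (np.int64(216), np.int64(218)), (np.int64(221), np.int64(225)), (np.int64(229), np.int64(231))]
480 old [(np.int64(162), np.int64(162)), (np.int64(187), np.int64(190))]
480 new []
495 old [(np.int64(191), np.int64(191)), (np.int64(213), np.int64(218))]
495 new [(np.int64(216), np.int64(220))]
side diff near lid [(205, 31), (220, 22), (235, 13), (250, 18), (265, 20), (280, 30), (295, 25), (310, 28), (325, 28), (340, 28), (355, 21), (370, 19), (385, 14)]
0.17 [ 0.6714 -0.1     0.17  ] [ 0.6716 -0.2052  0.17  ]
0.19 [ 0.6674 -0.0985  0.19  ] [ 0.6676 -0.2022  0.19  ]
0.2 [ 0.6654 -0.0978  0.2   ] [ 0.6656 -0.2007  0.2   ]
0.21 [ 0.6634 -0.0971  0.21  ] [ 0.6636 -0.1991  0.21  ]
0.22 [ 0.6615 -0.0963  0.22  ] [ 0.6616 -0.1976  0.22  ]
[array([ 0.6669, -0.0116,  0.18  ]), array([ 0.6645, -0.0429,  0.2   ]), array([ 0.6621, -0.0741,  0.22  ])]
[array([ 0.6504, -0.405 ,  0.18  ]), array([ 0.6486, -0.4234,  0.2   ]), array([ 0.6467, -0.4418,  0.22  ])]
```

The lid is moving (its edge went from row 184 to 198). Keep pushing past upright.

Call:
{"method": "apply_moves", "body": {"offset": [[0.012, 0, 0], [0.012, 0, 0], [0.012, 0, 0], [0.012, 0, 0], [0.012, 0, 0], [0.012, 0, 0.002], [0.012, 0, 0.004], [0, 0, 0]], "dr": [[0, 0, 0], [0, 0, 0], [0, 0, 0], [0, 0, 0], [0, 0, 0], [0, 0, 0], [0, 0, 0], [0, 0, 0]], "claw": [0, 0, 0, 0, 0, 0, 0, 0]}}

```text
clock: 45.35
tcp_pos: [0.5526, -0.2314, 0.362]
eef_rot: [-0.043, -3.14, -0.0]
ft_force: [-0.0, 0.6, -1.6]
finger_gap: -0.0
finger_force: 0.0
```

```bash
python3 - <<'E'
from h import *
where(arm.get_state());img,c,s=grab("top","t14")
for u in (365,375,390,495):
    d=np.flatnonzero(img[160:300,u].max(1)<60)+160;r=np.split(d,np.flatnonzero(np.diff(d)>1)+1);print(u,[(int(a[0]),int(a[-1])) for a in r if len(a)])
for v in (200,205,210,215,220,225,230): print(v,[plane(c,[(375,v)],z)[0][0].round(3) for z in (.2,.22,.24)])
E
```

```text
t 45.35 tcp [ 0.5526 -0.2314  0.362 ] yaw -1.55 tilt [-0.0834  0.0156] F [-0.0129  0.6298 -1.648 ] gap -0.0 ff 0.0
365 [(217, 217), (240, 244), (279, 279)]
375 [(217, 217), (240, 244), (285, 293)]
390 [(164, 164), (218, 218), (241, 244)]
495 []
200 [np.float64(0.629), np.float64(0.625), np.float64(0.622)]
205 [np.float64(0.617), np.float64(0.614), np.float64(0.611)]
210 [np.float64(0.606), np.float64(0.603), np.float64(0.6)]
215 [np.float64(0.594), np.float64(0.591), np.float64(0.588)]
220 [np.float64(0.583), np.float64(0.58), np.float64(0.577)]
225 [np.float64(0.571), np.float64(0.569), np.float64(0.566)]
230 [np.float64(0.56), np.float64(0.558), np.float64(0.555)]
```

Lid at about 70°. Follow the arc down.

Call:
{"method": "apply_moves", "body": {"offset": [[0.016, 0, 0.002], [0.016, 0, 0.002], [0.0175, 0, 0.0145], [0.0175, 0, 0.0145], [0.0125, 0, 0.0175], [0.0125, 0, 0.0175], [0, 0, 0], [0, 0, 0]], "dr": [[0, 0, 0], [0, 0, 0], [0, 0, 0], [0, 0, 0], [0, 0, 0], [0, 0, 0], [0, 0, 0], [0, 0, 0]], "claw": [0, 0, 0, 0, 0, 0, 0, 0]}}

```text
clock: 46.07
tcp_pos: [0.4623, -0.2288, 0.2941]
eef_rot: [-0.041, -3.14, -0.001]
ft_force: [0.9, 0.7, 0.1]
finger_gap: 0.0003
finger_force: 0.0
```

Call:
{"method": "apply_moves", "body": {"offset": [[0.008, 0, 0.02], [0.0075, 0, 0.02], [0.004, 0, 0.01], [0, 0, 0.006], [0, 0, 0], [0, 0, 0]], "dr": [[0, 0, 0], [0, 0, 0], [0, 0, 0], [0, 0, 0], [0, 0, 0], [0, 0, 0]], "claw": [0, 0, 0, 0, 0, 0]}}

```text
clock: 46.57
tcp_pos: [0.4437, -0.2284, 0.239]
eef_rot: [0.04, 3.139, -0.001]
ft_force: [-0.1, 0.0, 0.2]
finger_gap: 0.0002
finger_force: 0.0
```

Call:
{"method": "apply_moves", "body": {"offset": [[0, 0, 0.003], [0, 0, 0], [0, 0, 0]], "dr": [[0, 0, 0], [0, 0, 0], [0, 0, 0]], "claw": [0, 0, 0]}}

```text
clock: 46.82
tcp_pos: [0.4427, -0.2283, 0.2357]
eef_rot: [0.041, 3.14, -0.001]
ft_force: [-0.0, 0.4, 0.4]
finger_gap: 0.0002
finger_force: 0.2
```

Call:
{"method": "apply_moves", "body": {"offset": [[0, 0, 0.003], [0, 0, 0], [0, 0, 0]], "dr": [[0, 0, 0], [0, 0, 0], [0, 0, 0]], "claw": [0, 0, 0]}}

```text
clock: 47.07
tcp_pos: [0.442, -0.2282, 0.2321]
eef_rot: [-0.041, -3.141, -0.0]
ft_force: [-0.5, 0.3, -0.0]
finger_gap: 0.0004
finger_force: 0.0
```

Call:
{"method": "apply_moves", "body": {"offset": [[0, 0, 0.003], [0, 0, 0], [0, 0, 0]], "dr": [[0, 0, 0], [0, 0, 0], [0, 0, 0]], "claw": [0, 0, 0]}}

```text
clock: 47.32
tcp_pos: [0.442, -0.2282, 0.229]
eef_rot: [-0.041, -3.141, -0.0]
ft_force: [-0.4, -0.0, 0.6]
finger_gap: 0.0001
finger_force: 0.0
```

Call:
{"method": "apply_moves", "body": {"offset": [[0, 0, 0.003], [0, 0, 0]], "dr": [[0, 0, 0], [0, 0, 0]], "claw": [0, 0]}}

```text
clock: 47.48
tcp_pos: [0.442, -0.2282, 0.2258]
eef_rot: [-0.041, -3.141, -0.0]
ft_force: [0.0, -0.0, -0.1]
finger_gap: -0.0003
finger_force: 0.0
```

```bash
python3 - <<'E'
from h import *
where(arm.get_state());img,c,s=grab("top","t15")
for u in (365,375,390,480):
    d=np.flatnonzero(img[160:320,u].max(1)<60)+160;r=np.split(d,np.flatnonzero(np.diff(d)>1)+1);print(u,[(int(a[0]),int(a[-1])) for a in r if len(a)])
for v in (292,296,300): print(v,[plane(c,[(375,v)],z)[0][0].round(3) for z in (.045,.06,.1)])
E
```

```text
t 47.48 tcp [ 0.442  -0.2282  0.2258] yaw -1.5 tilt [-0.0228  0.0101] F [ 0.0349 -0.0387 -0.0675] gap -0.0003 ff 0.0
365 [(221, 224), (289, 293)]
375 [(221, 224), (289, 293)]
390 [(164, 164), (221, 225), (290, 294)]
480 [(162, 163), (224, 227), (292, 296)]
292 [np.float64(0.422), np.float64(0.422), np.float64(0.422)]
296 [np.float64(0.412), np.float64(0.412), np.float64(0.412)]
300 [np.float64(0.402), np.float64(0.402), np.float64(0.402)]
```

The lid is nearly shut (front bar at rows 289–293, x≈0.42). Press on the bar itself.

Call:
{"method": "apply_moves", "body": {"offset": [[0, 0, -0.02], [0.011, 0, 0], [0.01, 0, 0], [0, 0, 0.012], [0, 0, 0.005], [0, 0, 0], [0, 0, 0]], "dr": [[0, 0, 0], [0, 0, 0], [0, 0, 0], [0, 0, 0], [0, 0, 0], [0, 0, 0], [0, 0, 0]], "claw": [0, 0, 0, 0, 0, 0, 0]}}

```text
clock: 48.12
tcp_pos: [0.4207, -0.2276, 0.2287]
eef_rot: [-0.041, -3.14, -0.001]
ft_force: [0.0, -0.5, -0.8]
finger_gap: -0.0003
finger_force: 0.0
```

Call:
{"method": "apply_moves", "body": {"offset": [[0, 0, 0.002], [0, 0, 0], [0, 0, 0]], "dr": [[0, 0, 0], [0, 0, 0], [0, 0, 0]], "claw": [0, 0, 0]}}

```text
clock: 48.37
tcp_pos: [0.4212, -0.2277, 0.2273]
eef_rot: [0.041, 3.141, -0.0]
ft_force: [0.5, -0.5, 0.1]
finger_gap: -0.0001
finger_force: 0.0
```

Call:
{"method": "apply_moves", "body": {"offset": [[0, 0, 0.002], [0, 0, 0], [0, 0, 0]], "dr": [[0, 0, 0], [0, 0, 0], [0, 0, 0]], "claw": [0, 0, 0]}}

```text
clock: 48.62
tcp_pos: [0.4211, -0.2277, 0.2252]
eef_rot: [0.041, 3.141, 0.0]
ft_force: [-0.7, 0.2, 0.1]
finger_gap: 0.0002
finger_force: 0.0
```

Call:
{"method": "apply_moves", "body": {"offset": [[0, 0, 0.001], [0, 0, 0], [0, 0, 0]], "dr": [[0, 0, 0], [0, 0, 0], [0, 0, 0]], "claw": [0, 0, 0]}}

```text
clock: 48.87
tcp_pos: [0.4212, -0.2277, 0.2245]
eef_rot: [0.041, 3.141, 0.0]
ft_force: [-1.1, 0.3, 4.2]
finger_gap: 0.0003
finger_force: 2.5
```

Call:
{"method": "apply_moves", "body": {"offset": [[0, 0, 0.001], [0, 0, 0], [0, 0, 0]], "dr": [[0, 0, 0], [0, 0, 0], [0, 0, 0]], "claw": [0, 0, 0]}}

```text
clock: 49.12
tcp_pos: [0.4211, -0.2278, 0.2243]
eef_rot: [0.042, 3.141, 0.0]
ft_force: [-4.9, 2.9, 18.5]
finger_gap: 0.0
finger_force: 9.1
```

Call:
{"method": "apply_moves", "body": {"offset": [[0, 0, 0.0005], [0, 0, 0], [0, 0, 0]], "dr": [[0, 0, 0], [0, 0, 0], [0, 0, 0]], "claw": [0, 0, 0]}}

```text
clock: 49.37
tcp_pos: [0.4212, -0.2278, 0.2242]
eef_rot: [0.042, 3.141, 0.0]
ft_force: [-5.8, 2.6, 24.1]
finger_gap: 0.0004
finger_force: 12.3
```

Hard stop: the lid is shut. Retreat and do a final numeric check of the scene against the first picture.

Call:
{"method": "apply_moves", "body": {"offset": [[0, 0, -0.01], [0, 0, -0.03], [0, 0, -0.04], [0, 0, -0.04], [0, 0, -0.04], [0, 0, 0], [0, 0, 0]], "dr": [[0, 0, 0], [0, 0, 0], [0, 0, 0], [0, 0, 0], [0, 0, 0], [0, 0, 0], [0, 0, 0]], "claw": [0, 0, 0, 0, 0, 0, 0]}}

```text
clock: 49.95
tcp_pos: [0.4217, -0.228, 0.385]
eef_rot: [0.041, 3.136, -0.003]
ft_force: [-0.7, 0.8, 0.1]
finger_gap: -0.0003
finger_force: 0.0
```

```bash
python3 - <<'E'
from h import *
where(arm.get_state());img,c,s=grab("top","t16");side,cs,_=grab("side","s16")
units(img,c)
for n,new,old,pts in(("top",img,"top0",[(241,327),(343,180)]),("side",side,"side0",[(254,200),(400,267)])):
    o=cv2.imread(f"pics/{old}.png")[:,:,::-1].astype(int)
    for u,v in pts: print(n,(u,v),"max median diff",np.abs(new[v-12:v+12,u-10:u+10].astype(int)-o[v-12:v+12,u-10:u+10]).max(2).mean())
# lid front bar in side view: rows/cols dark; orange-ringed noses anywhere outside the case
h=cv2.cvtColor(img,cv2.COLOR_RGB2HSV);m=(h[:,:,0]>12)&(h[:,:,0]<25)&(h[:,:,1]>110)&(h[:,:,2]>140)
for a,r,ct in blobs(img,m,2,80): print("orange",np.array(r[0]),a)
E
```

```text
t 49.95 tcp [ 0.4217 -0.228   0.385 ] yaw -1.51 tilt [ 0.2935 -0.1082] F [-0.7161  0.7747  0.1342] gap -0.0003 ff 0.0
unit px (412.0, 261.0) c [ 0.5011 -0.203 ] l,w 0.0713576349182403 0.015365320660343415 yaw -0.7123726623781522
unit px (367.5, 261.0) c [ 0.5013 -0.0897] l,w 0.07631168224253776 0.017820277636693724 yaw -0.36611712830960425
unit px (389.5, 257.5) c [ 0.5101 -0.1457] l,w 0.07898626418051595 0.017872456608400023 yaw -0.551368502197609
top (241, 327) max median diff 2.6645833333333333
top (343, 180) max median diff 2.5166666666666666
side (254, 200) max median diff 83.15416666666667
side (400, 267) max median diff 1.1895833333333334
orange [555. 383.] 5.5
orange [554.5 361.5] 5.0
orange [551.5 218. ] 4.5
orange [545.7256 110.5305] 3.0
```

```bash
python3 -c "
from workcell import arm
print(arm.hand_in())"
```

```text
the job is handed in; nothing more can be done
None
```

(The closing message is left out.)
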